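# Make up a bolt batch on the spring scale and stow the rest in the lidded tub

## Robot

A 7-joint arm with a two-finger parallel gripper is mounted at the origin on the work surface. World frame = base frame: x ahead of the robot, y to its left, z up, the work surface at z = 0. Lengths are in m, angles in rad, forces in N, time in s.
With the tool pointing down it reaches from about 0.4 to 0.85 m from the base axis. Payload 4.5 kg.
Tool frame: the origin (TCP) lies between the finger pads; the fingertips stand r.tip_reach ahead of it and the grasp point (between the pads) lies 3 mm ahead of it (r.tip_reach is the distance from the TCP to the fingertips, in m); z points along the fingers, y is the line along which they close (so a half turn about z gives the same grasp; the last joint's range is limited). The gripper opens to 88 mm and grips with 3 to 60 N. Pads are 18 mm wide; open, the fingers measure 123 mm over their backs; the gripper's body (75 mm by 187 mm) begins 45 mm behind the grasp point.
Start: joints at [0.034, 0.689, -0.195, 1.565, 0.157, 0.902, -0.215], TCP at [0.625, 0, 0.261] pointing down, gripper open.
Joint ranges: [-3.01, 3.01], [-0.46, 2.08], [-1.47, 1.51], [0.13, 2.56], [-1, 4.14], [0.04, 2.09], [-2.66, 2.66]. Speed limits (rad/s): [2.57, 2.57, 3.14, 3.14, 3.14, 3.14, 3.14].

## Interface

Orientations are given as a unit quaternion [x, y, z, w].
In Python, from plant import r gives the robot as it stands.
- The arm moves only by the tool step_arm, never from a script. Its argument "motion" is a list of rows, each an object with "dp": the shift along the tool's x, y, z in mm, a list of three; "twist": the turn, a rotation vector about the tool's x, y, z in rad, a list of three; "hand": the opening, from -1 (shut) to 1 (fully open). In form: [{"dp": [dx, dy, dz], "twist": [rx, ry, rz], "hand": hand}, ...]. A call has 1 to 5 rows; each row is the pose to reach, as a shift and turn from the pose commanded when the call began, along the tool's axes at that moment; what a row does not reach only later rows make up. A row lasts 1/8 s, in which the tool goes at most 62.5 mm and 10.7 degrees, less where a joint would pass 70% of its speed; a pose out of reach is approached as far as the arm can. A call with a gripper value outside its range is refused whole. The fingers move at their own pace and stop on an object; "force" is the grip in N (left out, the last holds). Time passes only in rows, so rows that repeat a pose let the fingers close. It gives the time, the measured TCP pose, the force, the opening and the grip force at its end, in the units of the state.
- r.get_state(): the state, without advancing time (a new reading comes with each control period).
- r.snapshot(name): name is "scene" or "side" or "wrist"; returns a dict with "pixels" (400x640x3 uint8, red, green, blue), "depth" (400x640 float32, m along the optical axis (not along the pixel's ray), 0 where there is no reading), "fx", "fy", "cx", "cy" (pixels), "xyz" and "orientation" of the camera in the world; the wrist camera has in their place "mount" (4x4, takes a point from camera to tool coordinates, whose origin is the TCP and whose axes are the flange's). Camera axes: x right, y down, z forward; pixel columns grow to the right and rows downward; lengths in m; the calibration is good to about 2 mm. A picture is of the moment at which its call begins: read the wrist's pose just before it.
- r.finish_job(): hands the job in; it is judged then, once.
Trained networks look in the newest picture that a camera, given by its name, has taken for a name from the list of things; names that differ only in an ending like _2 or _b are one class to them, and where a whole thing is asked for, a point or a joint stands for the part that bears it (a point fixed in the world has none). Each returns a list of dicts, best first, with "score" (0 to 1); they miss things now and then, are a little off and sometimes report something else, mostly with a low value. They report only what shows in the picture. A call takes as long as a camera call. They do not tell look-alikes from the thing itself.
- r.search_frame(camera, thing): "at" ([x, y, z] in m, in the coordinates of the camera as it stood for that picture, good to about 4 mm: the middle of the surface that is visible of it).
The state is a dict: "clock": time; "q": joint angles; "qd": joint speeds; "joint_torque": joint torques, N m; "tool_pos": TCP position; "eef_rot": TCP orientation; "contact_force": force on the tool from outside, world axes, zero at the start; "moment": the same for the moment, N m; "opening": opening from 0.0 (shut) to 1.0 (fully open); "finger_force": force on a finger pad.
Only numpy, scipy, OpenCV 4.12 (cv2) and the standard library are available. Lean on these libraries where they do the work, as an engineer would, in place of code of your own. Each camera call takes 0.05 s, during which the arm holds its last target. There are 200 camera calls.

## Task

Make up the batch of bolts on the spring scale: add bolts from the bench to the pan, beside those already in it, until the pointer settles in the black target band. Put every bolt left over into the white tub: for this tip its loose lid up by the tab, with the opposite edge still resting on the rim, lift it off and lay it flat on the bench, and when the leftover bolts are in, seat the lid squarely back on the tub. Do not disturb the ear defenders, the glue bottle and the chisel.

Things in the scene. Friction and masses are not known exactly. Their poses are not given: they have to be found in the camera images.
- tub: white round plastic tub, fixed to the bench, 140 mm outer diameter, 90 mm high, wall 4 mm (inside 132 mm wide), floor 5 mm thick. Origin at the centre of its underside, z up. It is on the robot's left or right, the scale on the other side.
- tub_rim (a point): centre of the tub's mouth, level with the top of the rim (90 mm above the bench), where the lid's origin lies when it is seated
- tub_in (a point): centre of the tub's inner floor
- lid: loose grey lid, 0.15 kg: disc 150 mm in diameter, 6 mm thick; under it a plug 120 mm in diameter, 8 mm deep, that sits in the tub's mouth with 6 mm play all round; an upright tab on top near one edge. Origin: centre of the disc's underside, which rests on the rim (8 mm above the bench when lying there on its plug). x points to the tab, z up. Any heading is a good seat
- lid_tab (a point): grip point on the lid's tab, 54 mm from the lid's centre along its x and 30 mm above the disc's underside. The tab is 12 mm thick (across, along lid y), 36 mm long along x (36 to 72 mm from the centre) and stands 36 mm above the disc (top 42 mm above its underside)
- lid_heel (a point): point on the underside of the lid's disc, 70 mm from its centre on the side away from the tab: rests on the rim, the edge about which the lid is tipped
- scale: grey base of the spring scale, fixed, 180 x 140 x 45 mm, origin at the centre of its underside, x towards the white gauge plate (60 mm wide, 135 mm high, 105 to 111 mm from the centre) with marks one bolt apart and the black target band, centred 80 mm above the bench
- pan_in (a point): centre of the pan's floor surface, 100 mm above the bench when empty, sinking with the load; x towards the gauge, z up. The aluminium pan is an open tray, 164 mm (x) by 124 mm (y) inside, walls 4 mm thick, 25 mm above its floor: room for four bolts side by side, lying along y. Its pointer stands 12 mm above the floor
- pan (a joint): how far the pan has sunk, m: 0 empty, about 0.008 more for each bolt, stop at 0.045; damped spring, settles in about 1 s. The pointer is in the target band from 0.0285 to 0.0355 (four bolts)
- bolt1: steel bolt with square head and square nut, 90 mm long, 0.40 kg within 5 %; lies level: bare shank 20 mm thick, 62 mm long in the middle; head and nut 30 x 30 mm, 14 mm thick. Origin mid length on the shank's axis, 15 mm above what it lies on; y runs along the bolt. Already in the pan at the start, or absent.
- bolt2: steel bolt with square head and square nut, 90 mm long, 0.40 kg within 5 %; lies level: bare shank 20 mm thick, 62 mm long in the middle; head and nut 30 x 30 mm, 14 mm thick. Origin mid length on the shank's axis, 15 mm above what it lies on; y runs along the bolt. Already in the pan at the start, or absent.
- bolt3: steel bolt with square head and square nut, 90 mm long, 0.40 kg within 5 %; lies level: bare shank 20 mm thick, 62 mm long in the middle; head and nut 30 x 30 mm, 14 mm thick. Origin mid length on the shank's axis, 15 mm above what it lies on; y runs along the bolt. Lies on the bench between tub and scale at the start, or absent.
- bolt4: steel bolt with square head and square nut, 90 mm long, 0.40 kg within 5 %; lies level: bare shank 20 mm thick, 62 mm long in the middle; head and nut 30 x 30 mm, 14 mm thick. Origin mid length on the shank's axis, 15 mm above what it lies on; y runs along the bolt. Lies on the bench between tub and scale at the start, or absent.
- bolt5: steel bolt with square head and square nut, 90 mm long, 0.40 kg within 5 %; lies level: bare shank 20 mm thick, 62 mm long in the middle; head and nut 30 x 30 mm, 14 mm thick. Origin mid length on the shank's axis, 15 mm above what it lies on; y runs along the bolt. Lies on the bench between tub and scale at the start, or absent.
- bolt6: steel bolt with square head and square nut, 90 mm long, 0.40 kg within 5 %; lies level: bare shank 20 mm thick, 62 mm long in the middle; head and nut 30 x 30 mm, 14 mm thick. Origin mid length on the shank's axis, 15 mm above what it lies on; y runs along the bolt. Lies on the bench between tub and scale at the start, or absent.
- bolt7: steel bolt with square head and square nut, 90 mm long, 0.40 kg within 5 %; lies level: bare shank 20 mm thick, 62 mm long in the middle; head and nut 30 x 30 mm, 14 mm thick. Origin mid length on the shank's axis, 15 mm above what it lies on; y runs along the bolt. Lies on the bench between tub and scale at the start, or absent.
- ear_defenders: black ear defenders with yellow band, lying on the far part of the bench, about 110 x 150 x 70 mm; leave alone. Origin between the cups on the bench
- glue: white glue bottle, 60 mm diameter, 130 mm high, standing at the far left; leave alone. Origin at the centre of its underside
- chisel: wood-handled chisel, 240 mm long, lying at the far right; leave alone. Origin where blade and handle meet, on the bench
Things that resemble listed ones, but are neither listed nor needed, are in the scene too. What is shaped like the bolt5 but brown is not meant.

How it is judged:
By the outcome, as a careful person would: the job done as asked, in the order asked, and still so for the second after the job is handed in, with the robot touching nothing.
Of bolt1, bolt2 only 1 to 2 are there at a start; the rules pass over those that are not, and their reading is None.
Of bolt3, bolt4, bolt5, bolt6, bolt7 only 4 to 5 are there at a start; the rules pass over those that are not, and their reading is None.
At some moment in a run one of bolt3, bolt4, bolt5, bolt6, bolt7 may be knocked a few centimetres aside while the robot is not near it.
Once in a run the grip may slacken for a moment while it holds something.
It also fails if it takes over 192 s, if anything falls off the work surface, if the arm or the gripper's body presses on something with over 40 N, if the wrist force passes 120 N, or if a joint passes its speed limit or range.

## Working session

There is one attempt and no reset: what is moved stays moved. The work goes in short steps, Python scripts to look and compute and a tool call to move; the robot and the scene stay as the last step left them, time stands still between calls to the robot, and variables do not carry over. Pictures are saved under pics/ and viewed, at most 14 in all, crops included, and the job is handed in when it is done.

Besides the shell and the picture viewer there is one more tool, called after "Request:" as name([rows], argument=value, ...), one row to a line, values as JSON. step_arm: Moves the arm, as the interface text tells. Its arguments: {"type":"object","properties":{"motion":{"type":"array"},"force":{"type":"number"}},"required":["motion"]}

```bash
ls; mkdir -p pics
cat > h.py <<'E'
import numpy as np, cv2
from scipy.spatial.transform import Rotation as R
from plant import r
def cam(name):
    st=r.get_state(); s=r.snapshot(name)
    T=np.eye(4)
    if 'mount' in s:
        W=np.eye(4); W[:3,:3]=R.from_quat(st['eef_rot']).as_matrix(); W[:3,3]=st['tool_pos']
        T=W@np.array(s['mount'])
    else:
        T[:3,:3]=R.from_quat(s['orientation']).as_matrix(); T[:3,3]=s['xyz']
    s['T']=T; return s
def cloud(s):
    d=s['depth']; v,u=np.mgrid[:d.shape[0],:d.shape[1]]
    P=np.stack([(u-s['cx'])/s['fx']*d,(v-s['cy'])/s['fy']*d,d],-1)
    W=P@s['T'][:3,:3].T+s['T'][:3,3]; W[d==0]=np.nan; return W
def find(s,name,thing):
    return [(round(o['score'],2),(s['T'][:3,:3]@np.array(o['at'])+s['T'][:3,3]).round(3).tolist()) for o in r.search_frame(name,thing)]
def save(s,f): cv2.imwrite('pics/'+f,s['pixels'][:,:,::-1])
E
python3 - <<'E'
from h import *
for c in ['scene','side','wrist']:
    s=cam(c); save(s,c+'0.png'); print(c,s['T'].round(3).tolist(),s['fx'])
    for t in ['tub','lid','lid_tab','scale','pan_in','bolt3','ear_defenders','glue','chisel']:
        print(t,find(s,c,t))
st=r.get_state();print({k:np.round(v,3).tolist() for k,v in st.items()},r.tip_reach)
E
```

```text
pics
scene [[-0.789, 0.397, -0.469, 1.277], [0.614, 0.485, -0.622, 0.849], [-0.02, -0.779, -0.627, 0.989], [0.0, 0.0, 0.0, 1.0]] 484.8402266497679
tub [(0.59, [0.56, -0.292, 0.045]), (0.35, [0.509, 0.298, 0.115])]
lid [(0.67, [0.545, -0.354, 0.1])]
lid_tab [(0.61, [0.543, -0.363, 0.096])]
scale [(0.77, [0.553, 0.319, 0.092]), (0.65, [0.51, 0.297, 0.114]), (0.56, [0.558, -0.294, 0.046])]
pan_in [(0.81, [0.522, 0.293, 0.091]), (0.35, [0.545, -0.358, 0.1])]
bolt3 [(0.71, [0.456, -0.155, 0.026]), (0.7, [0.659, 0.06, 0.023]), (0.64, [0.51, 0.296, 0.115]), (0.63, [0.521, 0.292, 0.091]), (0.62, [0.543, 0.012, 0.024]), (0.58, [0.664, -0.135, 0.025]), (0.56, [0.541, 0.108, 0.027]), (0.51, [0.566, -0.104, 0.02])]
ear_defenders [(0.68, [0.811, 0.066, 0.036]), (0.6, [0.732, -0.3, 0.015])]
glue [(0.73, [0.544, -0.359, 0.101]), (0.6, [0.733, 0.395, 0.078])]
chisel [(0.88, [0.734, -0.298, 0.014])]
side [[0.939, -0.237, 0.249, 0.378], [-0.344, -0.649, 0.679, -0.617], [0.001, -0.723, -0.691, 0.705], [0.0, 0.0, 0.0, 1.0]] 373.3173925896675
tub []
lid [(0.68, [0.508, -0.348, 0.094]), (0.37, [0.532, 0.0
[... 816 characters left out ...]
15])]
scale []
pan_in []
bolt3 [(0.82, [0.668, -0.127, 0.025]), (0.77, [0.538, 0.109, 0.028]), (0.65, [0.542, 0.005, 0.027]), (0.65, [0.648, 0.063, 0.022]), (0.55, [0.562, -0.1, 0.03])]
ear_defenders [(0.64, [0.796, 0.068, 0.056])]
glue [(0.33, [0.792, 0.07, 0.055])]
chisel [(0.83, [0.795, -0.281, 0.017])]
{'clock': 1.5, 'q': [0.034, 0.689, -0.195, 1.565, 0.157, 0.902, -0.215], 'qd': [-0.002, 0.001, -0.0, -0.002, 0.001, -0.001, -0.0], 'joint_torque': [0.0, -52.749, -1.267, -15.374, -0.052, -0.001, 0.0], 'tool_pos': [0.625, 0.0, 0.261], 'eef_rot': [0.707, 0.707, 0.0, 0.0], 'contact_force': [-0.047, -0.533, 0.606], 'moment': [0.012, -0.038, -0.096], 'finger_force': 0.0, 'opening': 0.996} 0.022
```

View pictures.

View pics/scene0.png

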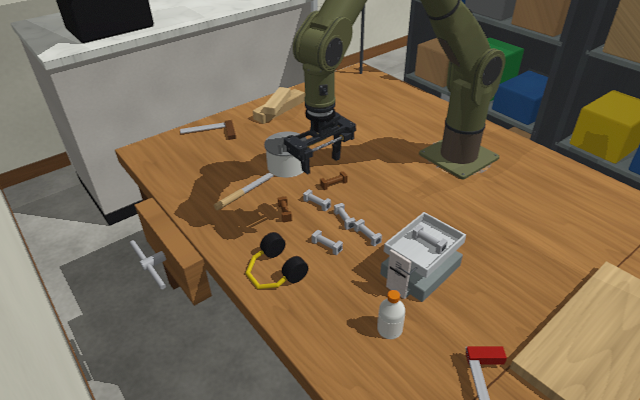

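View pics/side0.png

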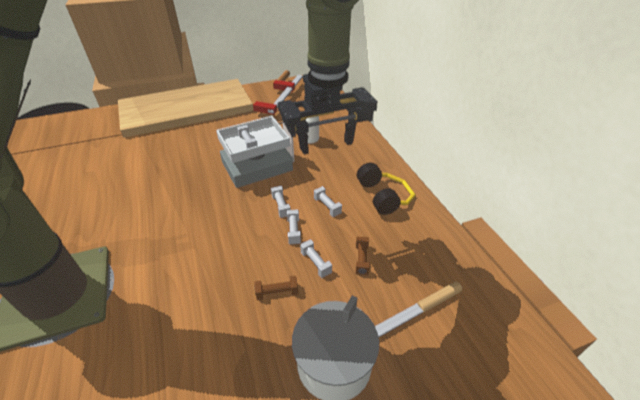

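View pics/wrist0.png

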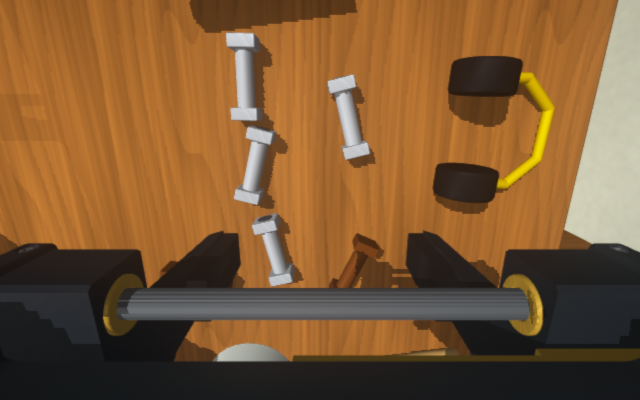

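```bash
cat >> h.py <<'E'
def comps(s,lo,hi,box,gray=True,minpx=40):
    W=cloud(s); z=W[...,2]; p=s['pixels'].astype(int)
    m=(z>lo)&(z<hi)&(W[...,0]>box[0])&(W[...,0]<box[1])&(W[...,1]>box[2])&(W[...,1]<box[3])
    if gray: m&=(p.max(2)-p.min(2)<45)&(p.max(2)>70)
    n,L=cv2.connectedComponents(m.astype(np.uint8)); out=[]
    for i in range(1,n):
        q=W[L==i]
        if len(q)<minpx: continue
        c,wh,a=cv2.minAreaRect((q[:,:2]*1000).astype(np.float32))
        if wh[0]<wh[1]: a+=90; wh=wh[::-1]
        out.append((np.round(c,1).tolist(),np.round(wh,0).tolist(),round((a+90)%180-90,1),np.round(np.percentile(q[:,2],[5,50,95])*1000,0).tolist(),len(q)))
    return out
E
python3 - <<'E'
from h import *
for c in ['wrist','scene','side']:
    s=cam(c); print(c)
    for o in comps(s,.006,.045,(.35,.75,-.2,.2)): print(o)
    W=cloud(s); z=W[...,2]
    for nm,b in [('tub',(.4,.7,-.5,-.2)),('pan',(.4,.7,.15,.45))]:
        m=(W[...,0]>b[0])&(W[...,0]<b[1])&(W[...,1]>b[2])&(W[...,1]<b[3])&(z>.07)&(z<.2)
        print(nm,m.sum(),np.histogram(z[m],np.arange(.07,.2,.004))[0].tolist())
    print([ (l,o) for l in (.1,.111) for o in comps(s,l-.02 if l<.11 else l,l if l<.11 else .15,(.4,.7,-.5,-.2))])
    print([o for o in comps(s,.07,.16,(.4,.7,.15,.45))])
E
```

```text
wrist
([535.9, 102.1], [90.0, 30.0], 88.6, [17.0, 25.0, 31.0], 1934)
([653.7, 59.7], [91.0, 30.0], -76.1, [19.0, 25.0, 31.0], 1641)
([541.1, 3.9], [91.0, 30.0], 75.4, [17.0, 25.0, 31.0], 1564)
([559.4, -109.6], [91.0, 30.0], -77.0, [13.0, 25.0, 31.0], 1340)
tub 0 [0, 0, 0, 0, 0, 0, 0, 0, 0, 0, 0, 0, 0, 0, 0, 0, 0, 0, 0, 0, 0, 0, 0, 0, 0, 0, 0, 0, 0, 0, 0, 0]
pan 0 [0, 0, 0, 0, 0, 0, 0, 0, 0, 0, 0, 0, 0, 0, 0, 0, 0, 0, 0, 0, 0, 0, 0, 0, 0, 0, 0, 0, 0, 0, 0, 0]
[]
[]
scene
([559.6, -107.4], [95.0, 33.0], -77.3, [10.0, 24.0, 32.0], 224)
([544.3, 54.3], [192.0, 49.0], 90.0, [9.0, 25.0, 33.0], 485)
([655.4, 60.6], [93.0, 33.0], -76.6, [9.0, 24.0, 32.0], 289)
tub 610 [26, 33, 20, 33, 12, 50, 241, 130, 5, 7, 7, 6, 6, 5, 8, 12, 9, 0, 0, 0, 0, 0, 0, 0, 0, 0, 0, 0, 0, 0, 0, 0]
pan 3337 [25, 26, 16, 36, 155, 1019, 392, 191, 219, 216, 231, 415, 211, 73, 33, 24, 44, 11, 0, 0, 0, 0, 0, 0, 0, 0, 0, 0, 0, 0, 0, 0]
[(0.1, ([524.3, -357.7], [153.0, 109.0], 44.4, [83.0, 96.0, 99.0], 381))]
[([529.1, 295.4], [206.0, 135.0], 7.3, [90.0, 98.0, 123.0], 3228)]
side
([541.8, 50.7], [193.0, 48.0], 88.1, [10.0, 23.0, 30.0], 621)
([651.9, 56.0], [92.0, 31.0], -75.4, [10.0, 22.0, 30.0], 305)
([558.3, -112.6], [92.0, 31.0], -76.1, [10.0, 23.0, 30.0], 434)
([645.9, -181.5], [26.0, 4.0], -26.7, [7.0, 19.0, 26.0], 41)
tub 5915 [34, 7, 0, 0, 6, 866, 4749, 26, 15, 13, 17, 14, 13, 16, 44, 95, 0, 0, 0, 0, 0, 0, 0, 0, 0, 0, 0, 0, 0, 0, 0, 0]
pan 2238 [3, 3, 5, 18, 397, 578, 153, 166, 177, 178, 221, 269, 68, 2, 0, 0, 0, 0, 0, 0, 0, 0, 0, 0, 0, 0, 0, 0, 0, 0, 0, 0]
[(0.1, ([509.3, -346.3], [148.0, 148.0], 66.9, [93.0, 95.0, 97.0], 5641)), (0.111, ([550.9, -310.9], [37.0, 13.0], 40.3, [113.0, 130.0, 132.0], 191))]
[([525.1, 292.5], [195.0, 139.0], 7.7, [89.0, 97.0, 116.0], 2231)]
```

```bash
cat >> h.py <<'E'
def go(x,y,z,yaw,ax=None):
    """dp (mm), twist to tool-down pose with tool y at yaw deg (mod 180)"""
    st=r.get_state(); M=R.from_quat(st['eef_rot']).as_matrix()
    dp=M.T@(np.array([x,y,z])-np.array(st['tool_pos'])*1000)
    best=None
    for k in (yaw,yaw+180):
        a=np.radians(k); ty=np.array([np.cos(a),np.sin(a),0]); tz=np.array([0,0,-1.]); tx=np.cross(ty,tz)
        w=R.from_matrix(M.T@np.stack([tx,ty,tz],1)).as_rotvec()
        if best is None or np.linalg.norm(w)<np.linalg.norm(best): best=w
    print('t',round(st['clock'],2),'pos',np.round(np.array(st['tool_pos'])*1000,1).tolist(),'ty yaw',round(float(np.degrees(np.arctan2(M[1,1],M[0,1]))),1),'open',round(st['opening']*88,1),'ff',round(float(st['finger_force']),1),'F',np.round(st['contact_force'],1).tolist())
    print('dp',dp.round(1).tolist(),'|',round(float(np.linalg.norm(dp))),'tw',best.round(3).tolist())
E
python3 - <<'E'
from h import *
go(536,102,150,-1.4)
E
```

```text
t 1.65 pos [625.0, 0.0, 260.7] ty yaw 0.0 open 87.9 ff 0.0 F [0.6, -0.2, -0.5]
dp [102.0, -89.0, 110.7] | 175 tw [0.0, -0.0, 0.024]
```

Request:
step_arm([
  {"dp": [102, -89, 111], "twist": [0, 0, 0.024], "hand": 0.4},
  {"dp": [102, -89, 111], "twist": [0, 0, 0.024], "hand": 0.4},
  {"dp": [102, -89, 111], "twist": [0, 0, 0.024], "hand": 0.4},
  {"dp": [102, -89, 111], "twist": [0, 0, 0.024], "hand": 0.4},
])

```text
clock: 2.15
tool_pos: [0.5323, 0.1051, 0.1478]
eef_rot: [0.713, 0.701, -0.002, -0.002]
contact_force: [0.7, 0.7, -0.5]
opening: 0.699
finger_force: 0.0
```

Run:
```python
from h import *
s=cam('wrist'); save(s,'w1.png')
for o in comps(s,.006,.045,(.35,.75,-.2,.2)): print(o)
go(536,102,30,-1.4)
W=cloud(s); z=W[...,2]; m=(W[...,1]>.18)&(z>.07)&(z<.14); print(m.sum())
print(comps(s,.07,.14,(.3,.75,.15,.5)))
```

```text
([539.1, 80.7], [137.0, 43.0], -81.7, [18.0, 25.0, 31.0], 3946)
([651.9, 64.7], [82.0, 30.0], -76.9, [11.0, 24.0, 31.0], 2098)
([532.0, -29.2], [30.0, 22.0], -14.5, [20.0, 29.0, 31.0], 681)
([562.3, -66.8], [15.0, 7.0], -37.9, [7.0, 14.0, 21.0], 89)
([540.5, -68.3], [11.0, 2.0], 13.1, [7.0, 11.0, 16.0], 54)
t 2.2 pos [534.9, 103.3, 149.0] ty yaw -1.2 open 61.8 ff 0.0 F [0.4, -0.8, 0.7]
dp [-1.2, 1.4, 119.0] | 119 tw [-0.002, 0.0, 0.004]
4511
[([492.3, 230.4], [112.0, 15.0], 6.5, [90.0, 106.0, 117.0], 4488)]
```

Request:
step_arm([
  {"dp": [0, 0, 60], "twist": [0, 0, 0], "hand": 0.4},
  {"dp": [0, 0, 119], "twist": [0, 0, 0], "hand": 0.4},
  {"dp": [0, 0, 119], "twist": [0, 0, 0], "hand": 0.4},
  {"dp": [0, 0, 119], "twist": [0, 0, 0], "hand": 0.4},
])

```text
clock: 2.7
tool_pos: [0.5375, 0.1013, 0.0321]
eef_rot: [0.716, 0.698, 0.001, 0.001]
contact_force: [-0.2, -0.7, -0.2]
opening: 0.701
finger_force: 0.0
```

Request:
step_arm([
  {"dp": [0, 0, 0], "twist": [0, 0, 0], "hand": -1},
  {"dp": [0, 0, 0], "twist": [0, 0, 0], "hand": -1},
  {"dp": [0, 0, 0], "twist": [0, 0, 0], "hand": -1},
  {"dp": [0, 0, 0], "twist": [0, 0, 0], "hand": -1},
  {"dp": [0, 0, 0], "twist": [0, 0, 0], "hand": -1},
], force=50)

```text
clock: 3.32
tool_pos: [0.5362, 0.1021, 0.031]
eef_rot: [0.716, 0.699, 0.0, 0.0]
contact_force: [0.4, 0.5, 3.6]
opening: 0.215
finger_force: 50.0
```

Request:
step_arm([
  {"dp": [0, 0, -60], "twist": [0, 0, 0], "hand": -1},
  {"dp": [0, 0, -120], "twist": [0, 0, 0], "hand": -1},
  {"dp": [10, 0, -180], "twist": [0, 0, 0], "hand": -1},
  {"dp": [60, 0, -200], "twist": [0, 0, 0], "hand": -1},
  {"dp": [100, 0, -200], "twist": [0, 0, 0], "hand": -1},
])

```text
clock: 3.95
tool_pos: [0.5388, 0.2039, 0.2325]
eef_rot: [0.716, 0.699, 0.002, 0.0]
contact_force: [0.9, 0.0, -4.8]
opening: 0.214
finger_force: 50.0
```

Run:
```python
from h import *
s=cam('wrist'); save(s,'w2.png')
go(522,293,230,7.5)
W=cloud(s); z=W[...,2]
m=(W[...,0]>.4)&(W[...,0]<.66)&(W[...,1]>.19)&(W[...,1]<.4)&(z>.07)&(z<.13)
print(np.histogram(z[m],np.arange(.07,.132,.003))[0].tolist())
for lo,hi in((.086,.0955),(.105,.13)): print(comps(s,lo,hi,(.4,.66,.19,.4)))
s=cam('scene'); print(comps(s,.086,.096,(.4,.66,.19,.4)),comps(s,.099,.13,(.4,.62,.19,.4)))
```

```text
t 4.0 pos [537.4, 211.9, 231.6] ty yaw -0.9 open 18.8 ff 50.0 F [0.6, 8.4, -3.7]
dp [80.8, -16.7, 2.2] | 83 tw [0.002, -0.008, -0.147]
[70, 72, 84, 84, 77, 84, 4002, 23690, 759, 739, 742, 939, 844, 1075, 1473, 4507, 615, 1500, 142, 147]
[([514.4, 293.3], [165.0, 125.0], 7.1, [91.0, 92.0, 93.0], 27829), ([618.7, 306.2], [59.0, 1.0], -83.0, [87.0, 91.0, 95.0], 287)]
[([467.3, 287.0], [132.0, 78.0], -83.0, [106.0, 116.0, 118.0], 3338), ([594.2, 283.0], [137.0, 62.0], 65.6, [106.0, 116.0, 127.0], 3057), ([498.6, 292.8], [90.0, 30.0], -84.4, [110.0, 117.0, 123.0], 4172)]
[([503.4, 285.3], [150.0, 117.0], 7.5, [89.0, 93.0, 95.0], 1294), ([508.1, 357.8], [177.0, 34.0], -3.2, [88.0, 92.0, 96.0], 89), ([625.0, 306.3], [61.0, 8.0], -81.7, [86.0, 90.0, 95.0], 55)] [([524.7, 294.8], [200.0, 135.0], 6.7, [100.0, 112.0, 119.0], 960), ([499.2, 294.2], [92.0, 34.0], -86.0, [103.0, 116.0, 123.0], 352)]
```

View pics/w2.png

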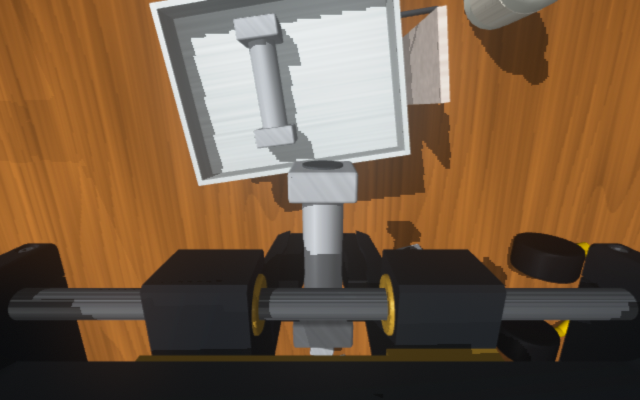

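Run:
```python
from h import *
go(574,300.5,180,7.1)
```

```text
t 4.05 pos [536.9, 209.0, 230.7] ty yaw -0.9 open 19.2 ff 50.0 F [0.4, -0.2, -3.6]
dp [91.7, 35.7, 51.2] | 111 tw [-0.0, -0.006, -0.139]
```

Request:
step_arm([
  {"dp": [50, 20, 25], "twist": [0, 0, -0.07], "hand": -1},
  {"dp": [92, 36, 50], "twist": [0, 0, -0.14], "hand": -1},
  {"dp": [92, 36, 50], "twist": [0, 0, -0.14], "hand": -1},
  {"dp": [92, 36, 50], "twist": [0, 0, -0.14], "hand": -1},
  {"dp": [92, 36, 50], "twist": [0, 0, -0.14], "hand": -1},
])

```text
clock: 4.68
tool_pos: [0.5768, 0.291, 0.181]
eef_rot: [0.666, 0.746, -0.001, 0.001]
contact_force: [0.4, -0.1, -3.4]
opening: 0.208
finger_force: 50.0
```

Run:
```python
from h import *
go(574,300.5,143,7.1)
```

```text
t 4.67 pos [576.8, 291.0, 181.0] ty yaw 6.5 open 18.3 ff 50.0 F [0.4, -0.1, -3.4]
dp [9.8, -1.7, 38.0] | 39 tw [-0.0, 0.002, -0.01]
```

Request:
step_arm([
  {"dp": [10, -2, 0], "twist": [0, 0, -0.01], "hand": -1},
  {"dp": [10, -2, 38], "twist": [0, 0, -0.01], "hand": -1},
  {"dp": [10, -2, 38], "twist": [0, 0, -0.01], "hand": -1},
  {"dp": [10, -2, 38], "twist": [0, 0, -0.01], "hand": -1},
  {"dp": [10, -2, 38], "twist": [0, 0, -0.01], "hand": -0.2},
])

```text
clock: 5.3
tool_pos: [0.5748, 0.3036, 0.1448]
eef_rot: [0.661, 0.75, 0.002, 0.001]
contact_force: [0.2, -0.0, -0.3]
opening: 0.3
finger_force: 0.0
```

Request:
step_arm([
  {"dp": [0, 0, 0], "twist": [0, 0, 0], "hand": -0.1},
  {"dp": [0, 0, 0], "twist": [0, 0, 0], "hand": -0.1},
  {"dp": [0, 0, -60], "twist": [0, 0, 0], "hand": 0.2},
  {"dp": [-40, 0, -107], "twist": [0, 0, 0], "hand": 0.4},
  {"dp": [-40, 0, -107], "twist": [0, 0, 0], "hand": 0.4},
])

```text
clock: 5.92
tool_pos: [0.5822, 0.2599, 0.2543]
eef_rot: [0.663, 0.748, 0.003, 0.003]
contact_force: [1.2, 0.3, 0.5]
opening: 0.697
finger_force: 0.0
```

```bash
cat >> h.py <<'E'
def pan(s,lo=.112):
    print('floor',comps(s,.05,.096 if lo>.1 else lo-.008,(.42,.605,.2,.39),minpx=1500))
    print('bolts',[o for o in comps(s,lo,.14,(.42,.62,.2,.39),minpx=100)])
E
python3 - <<'E'
from h import *
s=cam('wrist'); save(s,'w3.png')
W=cloud(s); z=W[...,2]; m=(W[...,0]>.45)&(W[...,0]<.58)&(W[...,1]>.25)&(W[...,1]<.34)&(z>.06)&(z<.1)
print('floor z',np.median(z[m]))
print(comps(s,.092,.14,(.43,.62,.2,.39),minpx=100))
s=cam('wrist')
for o in comps(s,.006,.045,(.35,.75,-.2,.2)): print(o)
go(652.7,59,150,13.9)
E
```

```text
floor z 0.08369924998131043
[([526.6, 294.4], [197.0, 133.0], 6.9, [94.0, 108.0, 110.0], 5332), ([573.8, 303.9], [91.0, 30.0], -82.6, [103.0, 109.0, 114.0], 2800), ([498.7, 293.0], [91.0, 30.0], -84.4, [100.0, 109.0, 114.0], 3012), ([619.6, 315.8], [40.0, 5.0], -83.1, [96.0, 124.0, 136.0], 562)]
([541.7, 8.1], [83.0, 30.0], 75.2, [17.0, 25.0, 31.0], 660)
([657.6, 38.9], [49.0, 30.0], -71.5, [15.0, 25.0, 31.0], 587)
t 6.03 pos [578.5, 263.0, 250.1] ty yaw 7.2 open 61.6 ff 0.0 F [0.1, 0.3, -0.3]
dp [-211.7, 48.1, 100.0] | 239 tw [0.001, -0.001, -0.117]
```

View pics/w3.png

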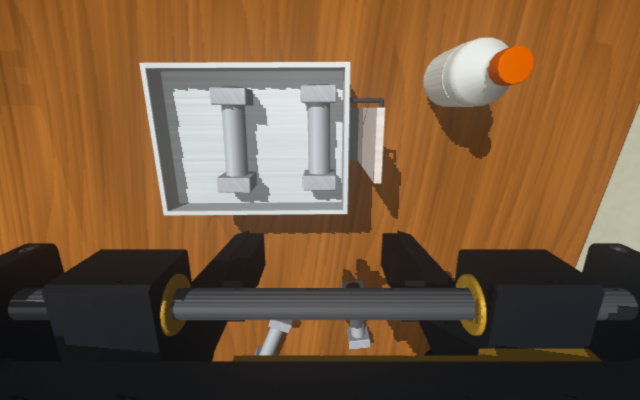

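Request:
step_arm([
  {"dp": [-55, 12, 0], "twist": [0, 0, 0], "hand": 0.4},
  {"dp": [-110, 25, 40], "twist": [0, 0, -0.06], "hand": 0.4},
  {"dp": [-165, 40, 80], "twist": [0, 0, -0.117], "hand": 0.4},
  {"dp": [-212, 48, 100], "twist": [0, 0, -0.117], "hand": 0.4},
  {"dp": [-212, 48, 100], "twist": [0, 0, -0.117], "hand": 0.4},
])

```text
clock: 6.65
tool_pos: [0.6513, 0.0523, 0.145]
eef_rot: [0.619, 0.785, -0.004, -0.001]
contact_force: [-0.3, -0.1, -0.3]
opening: 0.699
finger_force: 0.0
```

Request:
step_arm([
  {"dp": [0, 0, 0], "twist": [0, 0, 0], "hand": 0.4},
  {"dp": [0, 0, 0], "twist": [0, 0, 0], "hand": 0.4},
])

```text
clock: 6.9
tool_pos: [0.6524, 0.0623, 0.1499]
eef_rot: [0.615, 0.789, 0.001, -0.001]
contact_force: [0.8, -0.3, 0.1]
opening: 0.699
finger_force: 0.0
```

Run:
```python
from h import *
s=cam('wrist')
for o in comps(s,.006,.045,(.35,.75,-.2,.2)): print(o)
go(653,59.5,31,13.9)
```

```text
([653.9, 60.2], [90.0, 29.0], -76.0, [19.0, 25.0, 31.0], 2900)
([541.7, 5.8], [88.0, 30.0], 75.1, [13.0, 24.0, 31.0], 2211)
t 6.95 pos [652.5, 61.9, 150.2] ty yaw 14.1 open 61.5 ff 0.0 F [0.2, -0.0, 0.0]
dp [-2.6, -0.2, 119.2] | 119 tw [0.001, -0.002, 0.004]
```

Request:
step_arm([
  {"dp": [-2, 1, 60], "twist": [0, 0, 0], "hand": 0.4},
  {"dp": [-2, 1, 119], "twist": [0, 0, 0], "hand": 0.4},
  {"dp": [-2, 1, 119], "twist": [0, 0, 0], "hand": 0.4},
  {"dp": [-2, 1, 119], "twist": [0, 0, 0], "hand": 0.4},
])

```text
clock: 7.45
tool_pos: [0.6549, 0.0583, 0.0328]
eef_rot: [0.616, 0.788, 0.001, 0.0]
contact_force: [0.7, -0.2, 0.2]
opening: 0.701
finger_force: 0.0
```

Request:
step_arm([
  {"dp": [0, 0, 0], "twist": [0, 0, 0], "hand": -1},
  {"dp": [0, 0, 0], "twist": [0, 0, 0], "hand": -1},
  {"dp": [0, 0, 0], "twist": [0, 0, 0], "hand": -1},
  {"dp": [0, 0, 0], "twist": [0, 0, 0], "hand": -1},
  {"dp": [0, 0, 0], "twist": [0, 0, 0], "hand": -1},
], force=50)

```text
clock: 8.07
tool_pos: [0.6547, 0.0572, 0.031]
eef_rot: [0.616, 0.788, 0.0, 0.0]
contact_force: [0.4, -0.4, 1.2]
opening: 0.212
finger_force: 50.0
```

Request:
step_arm([
  {"dp": [0, 0, -60], "twist": [0, 0, 0], "hand": -1},
  {"dp": [10, -3, -120], "twist": [0, 0, 0], "hand": -1},
  {"dp": [50, -13, -160], "twist": [0, 0, 0.04], "hand": -1},
  {"dp": [100, -26, -180], "twist": [0, 0, 0.08], "hand": -1},
  {"dp": [155, -38, -180], "twist": [0, 0, 0.119], "hand": -1},
])

```text
clock: 8.7
tool_pos: [0.5798, 0.1991, 0.212]
eef_rot: [0.663, 0.749, 0.001, 0.001]
contact_force: [-0.6, 1.2, -4.4]
opening: 0.211
finger_force: 50.0
```

Request:
step_arm([
  {"dp": [50, -10, 0], "twist": [0, 0, 0], "hand": -1},
  {"dp": [90, -10, 0], "twist": [0, 0, 0], "hand": -1},
  {"dp": [90, -10, 0], "twist": [0, 0, 0], "hand": -1},
  {"dp": [90, -10, 0], "twist": [0, 0, 0], "hand": -1},
  {"dp": [90, -10, 0], "twist": [0, 0, 0], "hand": -1},
])

```text
clock: 9.32
tool_pos: [0.5593, 0.2843, 0.2102]
eef_rot: [0.663, 0.749, -0.001, 0.0]
contact_force: [0.3, -0.1, -4.0]
opening: 0.211
finger_force: 50.0
```

Run:
```python
from h import *
s=cam('wrist')
print(comps(s,.092,.14,(.43,.62,.2,.39),minpx=100))
go(536,295,135,7.1)
```

```text
[([521.5, 322.6], [188.0, 113.0], -8.9, [98.0, 108.0, 114.0], 5722), ([498.7, 293.2], [91.0, 31.0], -83.4, [101.0, 108.0, 114.0], 3833), ([617.4, 316.0], [41.0, 5.0], 90.0, [95.0, 121.0, 136.0], 1141), ([433.7, 266.2], [91.0, 5.0], -83.1, [93.0, 104.0, 109.0], 1550)]
t 9.38 pos [559.4, 284.6, 210.4] ty yaw 7.0 open 18.4 ff 50.0 F [0.4, 1.2, -4.3]
dp [13.3, -21.9, 75.4] | 80 tw [-0.001, 0.001, -0.002]
```

Request:
step_arm([
  {"dp": [11, -22, 20], "twist": [0, 0, 0], "hand": -1},
  {"dp": [11, -22, 50], "twist": [0, 0, 0], "hand": -1},
  {"dp": [11, -22, 50], "twist": [0, 0, 0], "hand": -1},
  {"dp": [11, -22, 75], "twist": [0, 0, 0], "hand": -1},
  {"dp": [11, -22, 75], "twist": [0, 0, 0], "hand": -1},
])

```text
clock: 10.0
tool_pos: [0.536, 0.2936, 0.1357]
eef_rot: [0.662, 0.749, -0.001, 0.0]
contact_force: [0.1, -0.2, -3.1]
opening: 0.209
finger_force: 50.0
```

Request:
step_arm([
  {"dp": [0, 0, 0], "twist": [0, 0, 0], "hand": -1},
  {"dp": [0, 0, 0], "twist": [0, 0, 0], "hand": -0.2},
  {"dp": [0, 0, 0], "twist": [0, 0, 0], "hand": -0.1},
  {"dp": [0, 0, 0], "twist": [0, 0, 0], "hand": -0.1},
])

```text
clock: 10.5
tool_pos: [0.5368, 0.2952, 0.1366]
eef_rot: [0.662, 0.75, 0.001, 0.0]
contact_force: [0.9, 0.4, 0.5]
opening: 0.451
finger_force: 0.6
```

Request:
step_arm([
  {"dp": [0, 0, -60], "twist": [0, 0, 0], "hand": -0.1},
  {"dp": [-40, 0, -115], "twist": [0, 0, 0], "hand": 0.4},
  {"dp": [-40, 0, -115], "twist": [0, 0, 0], "hand": 0.4},
  {"dp": [-40, 0, -115], "twist": [0, 0, 0], "hand": 0.4},
  {"dp": [-40, 0, -115], "twist": [0, 0, 0], "hand": 0.4},
])

```text
clock: 11.12
tool_pos: [0.5395, 0.2558, 0.2493]
eef_rot: [0.661, 0.75, -0.001, -0.001]
contact_force: [-0.5, -0.0, -0.2]
opening: 0.701
finger_force: 0.0
```

Run:
```python
from h import *
s=cam('wrist'); save(s,'w4.png')
W=cloud(s); z=W[...,2]; m=(W[...,0]>.445)&(W[...,0]<.475)&(W[...,1]>.25)&(W[...,1]<.32)&(z>.06)&(z<.1)
print('floor z',np.median(z[m]))
print(comps(s,.084,.14,(.43,.62,.2,.39),minpx=100))
for o in comps(s,.006,.045,(.35,.75,-.2,.2)): print(o)
go(541.7,4.5,150,-14.7)
```

```text
floor z 0.07529644886912051
[([526.8, 294.7], [197.0, 132.0], 7.1, [87.0, 100.0, 132.0], 10905), ([498.3, 293.0], [91.0, 30.0], -84.1, [94.0, 100.0, 106.0], 2740), ([618.3, 314.1], [44.0, 5.0], -87.4, [88.0, 117.0, 135.0], 1118)]
([540.9, 7.5], [84.0, 29.0], 74.7, [16.0, 25.0, 31.0], 672)
t 11.18 pos [539.6, 255.8, 249.2] ty yaw 7.2 open 61.6 ff 0.0 F [-0.2, 0.4, -0.2]
dp [-249.6, -29.1, 99.4] | 270 tw [-0.003, 0.001, 0.382]
```

Request:
step_arm([
  {"dp": [-55, -6, 0], "twist": [0, 0, 0.08], "hand": 0.4},
  {"dp": [-110, -12, 40], "twist": [0, 0, 0.16], "hand": 0.4},
  {"dp": [-165, -18, 60], "twist": [0, 0, 0.24], "hand": 0.4},
  {"dp": [-220, -25, 80], "twist": [0, 0, 0.32], "hand": 0.4},
  {"dp": [-250, -29, 99], "twist": [0, 0, 0.382], "hand": 0.4},
])

```text
clock: 11.8
tool_pos: [0.5419, 0.0001, 0.1499]
eef_rot: [0.794, 0.608, -0.002, -0.0]
contact_force: [-0.6, 0.7, 0.3]
opening: 0.7
finger_force: 0.0
```

Request:
step_arm([
  {"dp": [0, 0, 0], "twist": [0, 0, 0], "hand": 0.4},
  {"dp": [0, 0, 0], "twist": [0, 0, 0], "hand": 0.4},
  {"dp": [0, 0, 0], "twist": [0, 0, 0], "hand": 0.4},
])

```text
clock: 12.18
tool_pos: [0.5434, 0.0058, 0.1521]
eef_rot: [0.791, 0.612, 0.001, -0.0]
contact_force: [-0.5, 0.4, 0.7]
opening: 0.699
finger_force: 0.0
```

Run:
```python
from h import *
s=cam('wrist')
for o in comps(s,.006,.045,(.35,.75,-.2,.2)): print(o)
go(541.5,4,31,-15)
```

```text
([541.2, 4.4], [90.0, 29.0], 75.6, [19.0, 25.0, 31.0], 2840)
([552.4, -82.9], [36.0, 30.0], -79.6, [12.0, 29.0, 31.0], 865)
([566.7, -141.7], [30.0, 26.0], 12.3, [19.0, 29.0, 31.0], 690)
t 12.22 pos [543.4, 5.5, 152.2] ty yaw -14.6 open 61.5 ff 0.0 F [0.0, 0.7, 0.3]
dp [-2.1, -1.5, 121.2] | 121 tw [0.001, -0.002, 0.007]
```

Request:
step_arm([
  {"dp": [-2, -2, 60], "twist": [0, 0, 0], "hand": 0.4},
  {"dp": [-2, -2, 121], "twist": [0, 0, 0], "hand": 0.4},
  {"dp": [-2, -2, 121], "twist": [0, 0, 0], "hand": 0.4},
  {"dp": [-2, -2, 121], "twist": [0, 0, 0], "hand": 0.4},
])

```text
clock: 12.72
tool_pos: [0.5405, 0.0029, 0.0309]
eef_rot: [0.792, 0.611, 0.0, -0.0]
contact_force: [1.0, 0.3, -0.0]
opening: 0.702
finger_force: 0.0
```

Request:
step_arm([
  {"dp": [0, 0, 0], "twist": [0, 0, 0], "hand": -1},
  {"dp": [0, 0, 0], "twist": [0, 0, 0], "hand": -1},
  {"dp": [0, 0, 0], "twist": [0, 0, 0], "hand": -1},
  {"dp": [0, 0, 0], "twist": [0, 0, 0], "hand": -1},
  {"dp": [0, 0, 0], "twist": [0, 0, 0], "hand": -1},
], force=50)

```text
clock: 13.35
tool_pos: [0.5408, 0.0019, 0.031]
eef_rot: [0.792, 0.61, 0.0, 0.0]
contact_force: [0.8, -0.5, 2.6]
opening: 0.21
finger_force: 50.0
```

Request:
step_arm([
  {"dp": [0, 0, -60], "twist": [0, 0, 0], "hand": -1},
  {"dp": [10, -6, -120], "twist": [0, 0, -0.06], "hand": -1},
  {"dp": [50, -30, -160], "twist": [0, 0, -0.14], "hand": -1},
  {"dp": [95, -58, -180], "twist": [0, 0, -0.22], "hand": -1},
  {"dp": [145, -88, -180], "twist": [0, 0, -0.3], "hand": -1},
])

```text
clock: 13.98
tool_pos: [0.4924, 0.1655, 0.2121]
eef_rot: [0.692, 0.722, 0.001, 0.001]
contact_force: [0.4, 0.3, -3.4]
opening: 0.213
finger_force: 50.0
```

Request:
step_arm([
  {"dp": [40, -20, 0], "twist": [0, 0, -0.08], "hand": -1},
  {"dp": [80, -40, 0], "twist": [0, 0, -0.08], "hand": -1},
  {"dp": [80, -40, 0], "twist": [0, 0, -0.08], "hand": -1},
  {"dp": [80, -40, 0], "twist": [0, 0, -0.08], "hand": -1},
  {"dp": [80, -40, 0], "twist": [0, 0, -0.08], "hand": -1},
])

```text
clock: 14.6
tool_pos: [0.4495, 0.2412, 0.2104]
eef_rot: [0.664, 0.748, -0.001, 0.0]
contact_force: [-0.5, -0.2, -4.4]
opening: 0.209
finger_force: 50.0
```

Run:
```python
from h import *
s=cam('wrist'); save(s,'w5.png')
go(457.5,286,127,7.1)
```

```text
t 14.65 pos [449.6, 241.3, 210.5] ty yaw 6.8 open 18.7 ff 50.0 F [-0.0, -0.1, -4.3]
dp [43.6, 13.2, 83.5] | 95 tw [-0.0, 0.001, -0.005]
```

View pics/w5.png

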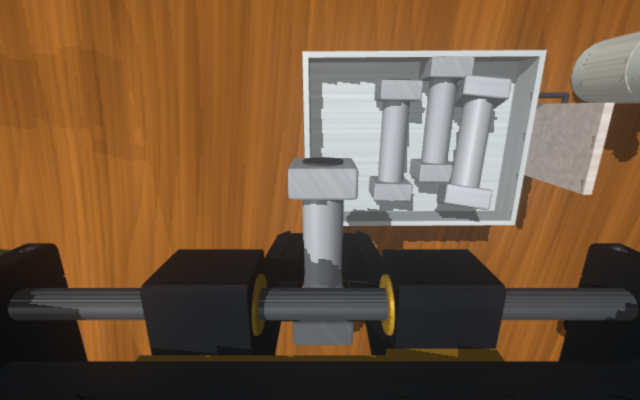

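Request:
step_arm([
  {"dp": [41, 13, 20], "twist": [0, 0, 0], "hand": -1},
  {"dp": [41, 13, 50], "twist": [0, 0, 0], "hand": -1},
  {"dp": [41, 13, 50], "twist": [0, 0, 0], "hand": -1},
  {"dp": [41, 13, 83], "twist": [0, 0, 0], "hand": -1},
  {"dp": [41, 13, 83], "twist": [0, 0, 0], "hand": -1},
])

```text
clock: 15.28
tool_pos: [0.4564, 0.2832, 0.1272]
eef_rot: [0.663, 0.748, -0.002, 0.0]
contact_force: [0.6, -0.3, -3.6]
opening: 0.213
finger_force: 50.0
```

Request:
step_arm([
  {"dp": [0, 0, 0], "twist": [0, 0, 0], "hand": -1},
  {"dp": [0, 0, 0], "twist": [0, 0, 0], "hand": -0.3},
  {"dp": [0, 0, 0], "twist": [0, 0, 0], "hand": -0.3},
  {"dp": [0, 0, 0], "twist": [0, 0, 0], "hand": -0.3},
])

```text
clock: 15.78
tool_pos: [0.4574, 0.2854, 0.1284]
eef_rot: [0.663, 0.749, 0.001, 0.0]
contact_force: [-0.1, -0.5, -0.5]
opening: 0.348
finger_force: 0.0
```

Request:
step_arm([
  {"dp": [0, 0, -60], "twist": [0, 0, 0], "hand": -0.3},
  {"dp": [-40, 0, -115], "twist": [0, 0, 0], "hand": 0},
  {"dp": [-50, 40, -115], "twist": [0, 0, 0], "hand": 0},
  {"dp": [-50, 40, -115], "twist": [0, 0, 0], "hand": 0},
  {"dp": [-50, 40, -115], "twist": [0, 0, 0], "hand": 0},
])

```text
clock: 16.4
tool_pos: [0.5019, 0.2405, 0.2424]
eef_rot: [0.663, 0.749, -0.0, -0.0]
contact_force: [-0.7, 0.3, -0.8]
opening: 0.502
finger_force: 0.0
```

Run:
```python
from h import *
s=cam('wrist'); save(s,'w6.png')
W=cloud(s); z=W[...,2]; m=(W[...,0]>.43)&(W[...,0]<.59)&(W[...,1]>.24)&(W[...,1]<.34)
print(np.histogram(z[m],np.arange(.056,.11,.003))[0].tolist())
for f in (.002,.021):print(comps(s,.067+f,.14,(.43,.62,.2,.39),minpx=100))
go(560,-109,150,13)
```

```text
[0, 0, 1, 5343, 1528, 75, 110, 91, 174, 494, 1261, 3387, 1850, 3291, 600, 0, 0]
[([526.8, 294.3], [197.0, 132.0], 7.3, [73.0, 92.0, 98.0], 12219), ([457.2, 284.6], [97.0, 30.0], -83.9, [85.0, 92.0, 98.0], 2859), ([497.9, 289.6], [98.0, 31.0], -84.4, [86.0, 92.0, 98.0], 2777), ([617.6, 314.5], [43.0, 6.0], -88.3, [74.0, 111.0, 135.0], 2004)]
[([515.0, 292.8], [173.0, 132.0], 7.3, [89.0, 92.0, 98.0], 6083), ([456.9, 287.9], [91.0, 30.0], -83.9, [89.0, 93.0, 98.0], 2508), ([498.4, 293.1], [91.0, 30.0], -84.4, [89.0, 93.0, 98.0], 2486), ([561.9, 293.4], [91.0, 30.0], -80.0, [89.0, 93.0, 98.0], 2457), ([617.6, 314.5], [43.0, 6.0], -88.3, [91.0, 118.0, 135.0], 1609)]
t 16.45 pos [501.4, 240.8, 242.3] ty yaw 7.1 open 43.9 ff 0.0 F [-0.9, 0.4, -0.6]
dp [-354.3, 15.3, 92.2] | 366 tw [-0.002, -0.0, -0.104]
```

View pics/w6.png

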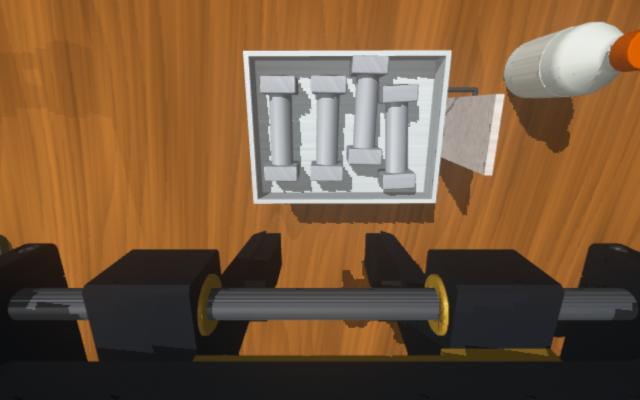

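Request:
step_arm([
  {"dp": [-55, -2, -10], "twist": [0, 0, 0], "hand": 0},
  {"dp": [-115, -4, -10], "twist": [0, 0, 0], "hand": 0},
  {"dp": [-175, -6, -10], "twist": [0, 0, 0], "hand": 0},
  {"dp": [-235, -8, -10], "twist": [0, 0, 0], "hand": 0},
  {"dp": [-295, -10, -10], "twist": [0, 0, 0], "hand": 0},
])

```text
clock: 17.08
tool_pos: [0.5279, -0.0542, 0.2523]
eef_rot: [0.662, 0.75, -0.0, -0.001]
contact_force: [1.3, -0.1, -0.1]
opening: 0.498
finger_force: 0.0
```

Request:
step_arm([
  {"dp": [-60, -2, 0], "twist": [0, 0, 0.18], "hand": 0},
  {"dp": [-120, -5, 0], "twist": [0, 0, 0.36], "hand": 0},
  {"dp": [-180, -7, 0], "twist": [0, 0, 0.54], "hand": 0},
  {"dp": [-220, -9, 0], "twist": [0, 0, 0.72], "hand": 0},
  {"dp": [-250, -9, 0], "twist": [0, 0, 0.9], "hand": 0},
])

```text
clock: 17.7
tool_pos: [0.5495, -0.3037, 0.252]
eef_rot: [0.924, 0.383, -0.001, -0.001]
contact_force: [-0.1, 0.3, -0.9]
opening: 0.501
finger_force: 0.0
```

Request:
step_arm([
  {"dp": [0, 0, 0], "twist": [0, 0, 0.09], "hand": 0},
  {"dp": [0, 0, 0], "twist": [0, 0, 0.09], "hand": 0},
  {"dp": [0, 0, 0], "twist": [0, 0, 0.09], "hand": 0},
  {"dp": [0, 0, 0], "twist": [0, 0, 0.09], "hand": 0},
  {"dp": [0, 0, 0], "twist": [0, 0, 0.09], "hand": 0},
])

```text
clock: 18.32
tool_pos: [0.5502, -0.3026, 0.2528]
eef_rot: [0.939, 0.345, 0.0, -0.0]
contact_force: [-0.3, 0.4, 0.3]
opening: 0.5
finger_force: 0.0
```

Run:
```python
from h import *
for c in ('wrist','side','scene'):
    s=cam(c); save(s,c+'7.png')
    for f in ((.085,.1),(.104,.15)): print(c,comps(s,*f,(.4,.62,-.45,-.25)))
go(551,-311,124,-49.7)
```

```text
wrist [([518.5, -338.1], [149.0, 129.0], -50.0, [95.0, 96.0, 97.0], 11639)]
wrist [([551.7, -309.2], [36.0, 12.0], 40.3, [113.0, 132.0, 133.0], 664)]
side [([510.0, -346.3], [149.0, 148.0], 72.2, [93.0, 95.0, 97.0], 5634)]
side [([550.8, -311.0], [37.0, 13.0], 40.6, [107.0, 130.0, 132.0], 217)]
scene [([509.5, -342.9], [151.0, 145.0], 56.8, [92.0, 97.0, 100.0], 701)]
scene [([551.2, -307.6], [45.0, 13.0], 42.4, [107.0, 125.0, 134.0], 55)]
t 18.48 pos [550.2, -302.9, 252.8] ty yaw -49.7 open 44.2 ff 0.0 F [-0.7, -0.0, -0.2]
dp [-4.6, 6.7, 128.8] | 129 tw [0.0, -0.0, -0.0]
```

View pics/wrist7.png

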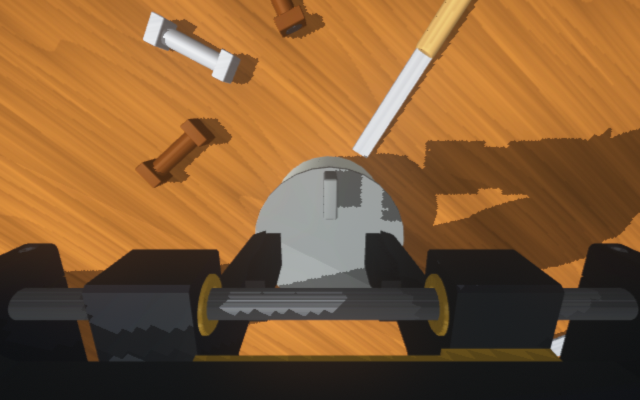

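Request:
step_arm([
  {"dp": [-3, 6, 50], "twist": [0, 0, 0], "hand": 0},
  {"dp": [-3, 6, 80], "twist": [0, 0, 0], "hand": 0},
  {"dp": [-3, 6, 110], "twist": [0, 0, 0], "hand": 0},
  {"dp": [-3, 6, 129], "twist": [0, 0, 0], "hand": 0},
  {"dp": [-3, 6, 129], "twist": [0, 0, 0], "hand": 0},
])

```text
clock: 19.1
tool_pos: [0.5511, -0.309, 0.1226]
eef_rot: [0.939, 0.344, -0.001, -0.001]
contact_force: [0.7, -0.7, 0.6]
opening: 0.5
finger_force: 0.0
```

Request:
step_arm([
  {"dp": [0, 0, 0], "twist": [0, 0, 0], "hand": -0.5},
  {"dp": [0, 0, 0], "twist": [0, 0, 0], "hand": -1},
  {"dp": [0, 0, 0], "twist": [0, 0, 0], "hand": -1},
  {"dp": [0, 0, 0], "twist": [0, 0, 0], "hand": -1},
  {"dp": [0, 0, 0], "twist": [0, 0, 0], "hand": -1},
], force=50)

```text
clock: 19.73
tool_pos: [0.5521, -0.3096, 0.1244]
eef_rot: [0.939, 0.344, 0.0, 0.0]
contact_force: [-0.4, 1.2, 4.9]
opening: 0.131
finger_force: 50.0
```

Run:
```python
from h import *
go(551.5,-309.5,124,-49.7); print(r.get_state()['q'])
```

```text
t 19.73 pos [552.1, -309.6, 124.4] ty yaw -49.7 open 11.6 ff 50.0 F [-0.4, 1.2, 4.9]
dp [-0.4, -0.5, 0.4] | 1 tw [0.001, -0.001, -0.001]
[ 0.43027086  0.87200718  0.01468253  1.65240848 -0.01956113  0.61620506
 -0.41244253]
```

Request:
step_arm([
  {"dp": [-2.3, 0, -7.4], "twist": [0, 0.06, 0], "hand": -1},
  {"dp": [-5, 0, -14.6], "twist": [0, 0.12, 0], "hand": -1},
  {"dp": [-8.1, 0, -21.7], "twist": [0, 0.18, 0], "hand": -1},
  {"dp": [-11.6, 0, -28.5], "twist": [0, 0.24, 0], "hand": -1},
  {"dp": [-15.6, 0, -35.1], "twist": [0, 0.3, 0], "hand": -1},
])

```text
clock: 20.35
tool_pos: [0.5396, -0.3196, 0.1588]
eef_rot: [0.928, 0.34, 0.141, -0.052]
contact_force: [1.1, -0.3, -1.7]
opening: 0.132
finger_force: 50.0
```

Request:
step_arm([
  {"dp": [0, 0, 0], "twist": [0, 0, 0], "hand": -1},
  {"dp": [0, 0, 0], "twist": [0, 0, 0], "hand": -1},
  {"dp": [0, 0, 0], "twist": [0, 0, 0], "hand": -1},
  {"dp": [0, 0, 0], "twist": [0, 0, 0], "hand": -1},
])

```text
clock: 20.85
tool_pos: [0.5403, -0.3188, 0.1587]
eef_rot: [0.928, 0.341, 0.14, -0.052]
contact_force: [-0.3, 0.4, -0.9]
opening: 0.126
finger_force: 50.0
```

Run:
```python
from h import *
s=cam('side'); save(s,'side8.png')
cv2.imwrite('pics/side8c.png',cv2.resize(s['pixels'][200:400,220:480,::-1],None,fx=2,fy=2))
go(552,-309.5,124,-49.7)
W=cloud(s); m=(W[...,0]>.4)&(W[...,0]<.62)&(W[...,1]>-.45)&(W[...,1]<-.25)&(W[...,2]>.08)&(W[...,2]<.145)
p=s['pixels'].astype(int); m&=(p.max(2)-p.min(2)<25)&(p.max(2)>90)
Q=W[m]; u=(Q[:,:2]-[.5103,-.3444])@np.array([.763,.647])
for a in np.arange(-.07,.05,.015):
    k=(u>a)&(u<a+.015); print(round(a,3),k.sum(),np.round(np.median(Q[k,2])*1000,1) if k.any() else '')
```

```text
t 20.9 pos [540.2, -318.9, 158.8] ty yaw -49.7 open 11.4 ff 50.0 F [-0.4, 0.1, -0.6]
dp [4.1, 0.5, 37.6] | 38 tw [-0.0, -0.3, 0.001]
-0.07 567 97.5
-0.055 762 102.0
-0.04 842 106.5
-0.025 874 111.1
-0.01 862 115.7
0.005 809 120.1
0.02 553 124.4
0.035 47 126.7
0.05 7 134.5
```

View pics/side8c.png

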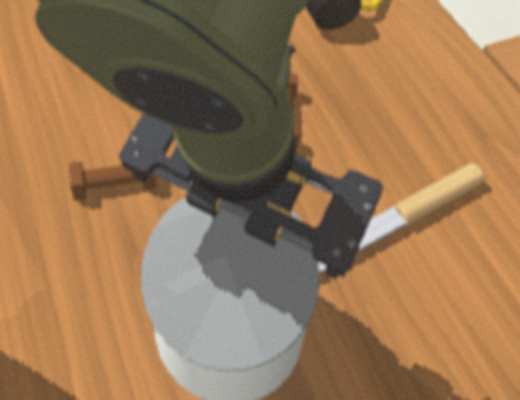

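Request:
step_arm([
  {"dp": [12, 0, -38], "twist": [0, 0, 0], "hand": -1},
  {"dp": [24, 0, -76], "twist": [0, 0, 0], "hand": -1},
  {"dp": [29.6, 0, -95.5], "twist": [0, -0.1, 0], "hand": -1},
  {"dp": [29.6, 0, -95.5], "twist": [0, -0.2, 0], "hand": -1},
  {"dp": [29.6, 0, -95.5], "twist": [0, -0.3, 0], "hand": -1},
])

```text
clock: 21.52
tool_pos: [0.5405, -0.3187, 0.2595]
eef_rot: [0.939, 0.345, -0.001, 0.001]
contact_force: [-0.5, 0.2, -2.2]
opening: 0.13
finger_force: 50.0
```

Request:
step_arm([
  {"dp": [20, -20, 0], "twist": [0, 0, 0], "hand": -1},
  {"dp": [50, -50, 0], "twist": [0, 0, 0], "hand": -1},
  {"dp": [80, -80, 0], "twist": [0, 0, 0], "hand": -1},
  {"dp": [115, -120, 0], "twist": [0, 0, 0], "hand": -1},
  {"dp": [150, -160, 0], "twist": [0, 0, 0], "hand": -1},
])

```text
clock: 22.15
tool_pos: [0.5512, -0.0979, 0.2588]
eef_rot: [0.939, 0.345, 0.0, -0.0]
contact_force: [-0.4, 0.4, -2.0]
opening: 0.134
finger_force: 50.0
```

Request:
step_arm([
  {"dp": [35, -40, 0], "twist": [0, 0, 0], "hand": -1},
  {"dp": [70, -80, 0], "twist": [0, 0, 0], "hand": -1},
  {"dp": [105, -115, 0], "twist": [0, 0, 0], "hand": -1},
  {"dp": [130, -138, 0], "twist": [0, 0, 0], "hand": -1},
  {"dp": [140, -149, 0], "twist": [0, 0, 0], "hand": -1},
])

```text
clock: 22.78
tool_pos: [0.5613, 0.1072, 0.2587]
eef_rot: [0.938, 0.346, 0.0, -0.001]
contact_force: [-0.9, -1.0, -2.1]
opening: 0.13
finger_force: 50.0
```

Request:
step_arm([
  {"dp": [0, 0, 0], "twist": [0, 0, 0], "hand": -1},
  {"dp": [0, 0, 0], "twist": [0, 0, 0], "hand": -1},
])

```text
clock: 23.02
tool_pos: [0.5614, 0.1014, 0.2588]
eef_rot: [0.939, 0.343, -0.0, 0.001]
contact_force: [0.8, -0.5, -2.8]
opening: 0.129
finger_force: 50.0
```

Run:
```python
from h import *
go(561.7,105,44,-49.7)
s=cam('scene'); save(s,'scene9.png')
print(comps(s,.006,.045,(.35,.75,-.2,.2)))
s2=cam('side'); print(comps(s2,.006,.045,(.35,.75,-.2,.2)))
W=cloud(s)
for s in (s,s2):
    W=cloud(s); m=(abs(W[...,0]-.509)<.1)&(abs(W[...,1]+.345)<.1)&(W[...,2]>.083)&(W[...,2]<.095)
    q=(W[m][:,:2]*1000).astype(np.float32); print('tub rim',m.sum(),cv2.minEnclosingCircle(q))
```

```text
t 23.02 pos [561.4, 101.4, 258.8] ty yaw -49.9 open 11.4 ff 50.0 F [0.8, -0.5, -2.8]
dp [2.8, -2.8, 214.7] | 215 tw [0.001, 0.001, -0.003]
[([560.1, -109.1], [94.0, 36.0], -76.9, [9.0, 24.0, 32.0], 225)]
[([559.0, -113.0], [91.0, 31.0], -77.2, [9.0, 23.0, 30.0], 437)]
tub rim 215 ((512.5923461914062, -341.89837646484375), 74.47989654541016)
tub rim 746 ((511.65325927734375, -345.6888122558594), 70.3248291015625)
```

View pics/scene9.png

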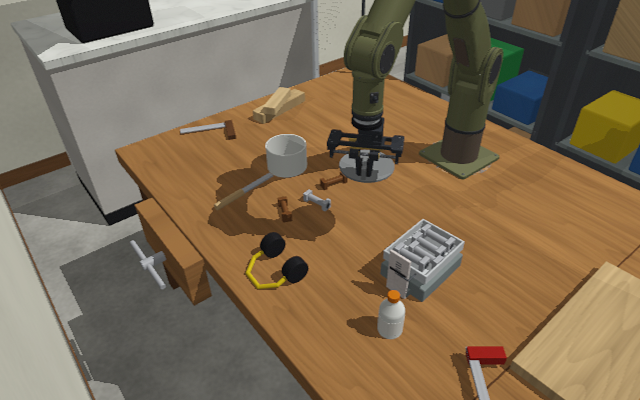

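Request:
step_arm([
  {"dp": [2, -2, 50], "twist": [0, 0, 0], "hand": -1},
  {"dp": [2, -2, 105], "twist": [0, 0, 0], "hand": -1},
  {"dp": [2, -2, 160], "twist": [0, 0, 0], "hand": -1},
  {"dp": [2, -2, 190], "twist": [0, 0, 0], "hand": -1},
  {"dp": [2, -2, 205], "twist": [0, 0, 0], "hand": -1},
])

```text
clock: 23.75
tool_pos: [0.5612, 0.1052, 0.0522]
eef_rot: [0.939, 0.343, -0.001, 0.0]
contact_force: [0.6, 0.6, -1.0]
opening: 0.134
finger_force: 50.0
```

Request:
step_arm([
  {"dp": [0, 0, 5], "twist": [0, 0, 0], "hand": -1},
  {"dp": [0, 0, 9], "twist": [0, 0, 0], "hand": -1},
  {"dp": [0, 0, 11], "twist": [0, 0, 0], "hand": -1},
  {"dp": [0, 0, 11.5], "twist": [0, 0, 0], "hand": -1},
  {"dp": [0, 0, 11.5], "twist": [0, 0, 0], "hand": -1},
])

```text
clock: 24.38
tool_pos: [0.562, 0.1066, 0.0427]
eef_rot: [0.939, 0.344, 0.0, 0.0]
contact_force: [-0.9, 0.2, -1.5]
opening: 0.134
finger_force: 50.0
```

Run:
```python
from h import *
go(561.7,105,42,-49.7)
for c in('side','scene'):
  s=cam(c); print(comps(s,.004,.03,(.4,.65,-.02,.2)))
```

```text
t 24.38 pos [562.0, 106.6, 42.7] ty yaw -49.7 open 11.8 ff 50.0 F [-0.9, 0.2, -1.5]
dp [-1.3, 1.1, 0.7] | 2 tw [0.0, -0.001, -0.001]
[([517.6, 67.2], [150.0, 144.0], -43.3, [10.0, 13.0, 15.0], 1782)]
[([543.0, 91.8], [147.0, 88.0], -48.8, [11.0, 15.0, 18.0], 544)]
```

Request:
step_arm([
  {"dp": [0, 0, 1], "twist": [0, 0, 0], "hand": -1},
  {"dp": [0, 0, 1], "twist": [0, 0, 0], "hand": -1},
  {"dp": [0, 0, 1], "twist": [0, 0, 0], "hand": 0},
  {"dp": [0, 0, 1], "twist": [0, 0, 0], "hand": 0},
  {"dp": [0, 0, 1], "twist": [0, 0, 0], "hand": 0},
])

```text
clock: 25.1
tool_pos: [0.5617, 0.1065, 0.0412]
eef_rot: [0.939, 0.344, -0.0, 0.0]
contact_force: [0.6, -0.4, -0.6]
opening: 0.446
finger_force: 0.0
```

Request:
step_arm([
  {"dp": [0, 0, 0], "twist": [0, 0, 0], "hand": 0},
  {"dp": [0, 0, -20], "twist": [0, 0, 0], "hand": 0},
  {"dp": [0, 0, -60], "twist": [0, 0, 0], "hand": 0.4},
  {"dp": [0, 0, -118], "twist": [0, 0, 0], "hand": 0.4},
  {"dp": [-40, 50, -118], "twist": [0, 0, -0.18], "hand": 0.4},
])

```text
clock: 25.72
tool_pos: [0.5672, 0.0515, 0.1649]
eef_rot: [0.901, 0.435, 0.007, -0.0]
contact_force: [0.9, -0.6, -0.6]
opening: 0.697
finger_force: 0.0
```

Run:
```python
from h import *
go(559.5,-105,160,13)
for c in('side','scene'):
  s=cam(c); print(comps(s,.004,.03,(.4,.65,-.02,.2)),comps(s,.006,.045,(.35,.75,-.2,-.04)))
```

```text
t 25.73 pos [567.2, 51.5, 164.9] ty yaw -38.5 open 61.4 ff 0.0 F [0.9, -0.6, -0.6]
dp [-127.4, 91.3, 3.9] | 157 tw [0.011, -0.009, -0.898]
[([518.7, 67.7], [150.0, 146.0], -40.3, [10.0, 13.0, 15.0], 1825)] [([675.4, -115.8], [30.0, 28.0], 61.0, [16.0, 23.0, 30.0], 59), ([558.5, -112.3], [91.0, 30.0], -76.8, [11.0, 23.0, 30.0], 433)]
[([520.0, 71.4], [152.0, 148.0], 34.4, [11.0, 15.0, 19.0], 1280)] [([561.0, -109.7], [97.0, 34.0], -77.0, [9.0, 24.0, 33.0], 225)]
```

Lid lies flat on the bench (top at 14 mm, tab clear). Now the leftover bolt.

Request:
step_arm([
  {"dp": [-32, 23, 0], "twist": [0, 0, -0.18], "hand": 0.4},
  {"dp": [-64, 46, 0], "twist": [0, 0, -0.36], "hand": 0.4},
  {"dp": [-96, 69, 0], "twist": [0, 0, -0.54], "hand": 0.4},
  {"dp": [-127, 91, 0], "twist": [0, 0, -0.72], "hand": 0.4},
  {"dp": [-127, 91, 0], "twist": [0, 0, -0.9], "hand": 0.4},
])

```text
clock: 26.45
tool_pos: [0.5519, -0.1173, 0.1598]
eef_rot: [0.629, 0.777, -0.002, 0.001]
contact_force: [0.9, 1.8, 0.5]
opening: 0.703
finger_force: 0.0
```

Request:
step_arm([
  {"dp": [0, 0, 0], "twist": [0, 0, 0], "hand": 0.4},
  {"dp": [0, 0, 0], "twist": [0, 0, 0], "hand": 0.4},
  {"dp": [0, 0, 0], "twist": [0, 0, 0], "hand": 0.4},
  {"dp": [0, 0, 0], "twist": [0, 0, 0], "hand": 0.4},
])

```text
clock: 26.95
tool_pos: [0.5532, -0.1113, 0.1594]
eef_rot: [0.628, 0.778, -0.0, 0.0]
contact_force: [-0.2, 0.0, -0.8]
opening: 0.705
finger_force: 0.0
```

Run:
```python
from h import *
s=cam('wrist')
for o in comps(s,.006,.045,(.35,.75,-.2,.2)): print(o)
go(559.5,-109.5,31,13)
```

```text
([531.7, 18.4], [132.0, 41.0], 12.1, [13.0, 14.0, 15.0], 7004)
([558.9, -110.1], [91.0, 29.0], -76.5, [17.0, 25.0, 31.0], 2757)
t 27.0 pos [553.2, -111.4, 159.4] ty yaw 12.2 open 61.7 ff 0.0 F [-0.2, 0.3, 0.3]
dp [0.5, 6.6, 128.4] | 129 tw [-0.0, 0.0, -0.015]
```

Request:
step_arm([
  {"dp": [0, 6, 0], "twist": [0, 0, -0.02], "hand": 0.4},
  {"dp": [0, 6, 60], "twist": [0, 0, -0.02], "hand": 0.4},
  {"dp": [0, 6, 128], "twist": [0, 0, -0.02], "hand": 0.4},
  {"dp": [0, 6, 128], "twist": [0, 0, -0.02], "hand": 0.4},
  {"dp": [0, 6, 128], "twist": [0, 0, -0.02], "hand": 0.4},
])

```text
clock: 27.62
tool_pos: [0.56, -0.1104, 0.0324]
eef_rot: [0.62, 0.784, 0.0, 0.001]
contact_force: [0.3, 0.9, -0.7]
opening: 0.7
finger_force: 0.0
```

Request:
step_arm([
  {"dp": [0, 0, 0], "twist": [0, 0, 0], "hand": -1},
  {"dp": [0, 0, 0], "twist": [0, 0, 0], "hand": -1},
  {"dp": [0, 0, 0], "twist": [0, 0, 0], "hand": -1},
  {"dp": [0, 0, 0], "twist": [0, 0, 0], "hand": -1},
  {"dp": [0, 0, 0], "twist": [0, 0, 0], "hand": -1},
], force=50)

```text
clock: 28.25
tool_pos: [0.5596, -0.1105, 0.0317]
eef_rot: [0.62, 0.784, 0.0, 0.001]
contact_force: [0.2, -0.2, 2.9]
opening: 0.212
finger_force: 50.0
```

Request:
step_arm([
  {"dp": [0, 0, -60], "twist": [0, 0, 0], "hand": -1},
  {"dp": [0, 0, -120], "twist": [0, 0, 0], "hand": -1},
  {"dp": [-20, -9, -160], "twist": [0, 0, 0], "hand": -1},
  {"dp": [-70, -33, -160], "twist": [0, 0, 0], "hand": -1},
  {"dp": [-120, -56, -160], "twist": [0, 0, 0], "hand": -1},
])

```text
clock: 28.88
tool_pos: [0.5311, -0.2414, 0.1913]
eef_rot: [0.62, 0.785, -0.0, -0.0]
contact_force: [-0.0, -0.3, -3.6]
opening: 0.213
finger_force: 50.0
```

Request:
step_arm([
  {"dp": [-50, -22, 0], "twist": [0, 0, 0], "hand": -1},
  {"dp": [-85, -40, 0], "twist": [0, 0, 0], "hand": -1},
  {"dp": [-97, -45, 0], "twist": [0, 0, 0], "hand": -1},
  {"dp": [-97, -45, 0], "twist": [0, 0, 0], "hand": -1},
  {"dp": [-97, -45, 0], "twist": [0, 0, 0], "hand": -1},
])

```text
clock: 29.5
tool_pos: [0.5114, -0.3423, 0.1911]
eef_rot: [0.619, 0.785, 0.001, -0.001]
contact_force: [-0.0, 1.1, -3.9]
opening: 0.213
finger_force: 50.0
```

Run:
```python
from h import *
go(511,-345.5,65,13.3)
```

```text
t 29.5 pos [511.4, -342.3, 191.1] ty yaw 13.5 open 18.7 ff 50.0 F [-0.0, 1.1, -3.9]
dp [-3.3, -1.2, 126.1] | 126 tw [0.001, -0.002, 0.003]
```

Request:
step_arm([
  {"dp": [-3, -1, 20], "twist": [0, 0, 0], "hand": -1},
  {"dp": [-3, -1, 60], "twist": [0, 0, 0], "hand": -1},
  {"dp": [-3, -1, 100], "twist": [0, 0, 0], "hand": -1},
  {"dp": [-3, -1, 126], "twist": [0, 0, 0], "hand": -1},
  {"dp": [-3, -1, 126], "twist": [0, 0, 0], "hand": -1},
])

```text
clock: 30.12
tool_pos: [0.5087, -0.3462, 0.0623]
eef_rot: [0.62, 0.785, -0.0, -0.003]
contact_force: [0.4, 0.5, -3.9]
opening: 0.21
finger_force: 50.0
```

Request:
step_arm([
  {"dp": [0, 0, 0], "twist": [0, 0, 0], "hand": -1},
  {"dp": [0, 0, 0], "twist": [0, 0, 0], "hand": -0.2},
  {"dp": [0, 0, 0], "twist": [0, 0, 0], "hand": -0.2},
  {"dp": [0, 0, 0], "twist": [0, 0, 0], "hand": -0.2},
  {"dp": [0, 0, 0], "twist": [0, 0, 0], "hand": -0.2},
])

```text
clock: 30.75
tool_pos: [0.5105, -0.3483, 0.0657]
eef_rot: [0.621, 0.784, 0.0, 0.0]
contact_force: [-0.2, -0.1, 0.4]
opening: 0.401
finger_force: 0.0
```

Request:
step_arm([
  {"dp": [0, 0, -50], "twist": [0, 0, 0], "hand": -0.2},
  {"dp": [0, 0, -100], "twist": [0, 0, 0], "hand": -0.2},
  {"dp": [0, 0, -150], "twist": [0, 0, 0], "hand": 0},
  {"dp": [-30, 0, -180], "twist": [0, 0, 0], "hand": 0},
  {"dp": [-30, 0, -180], "twist": [0, 0, 0], "hand": 0},
])

```text
clock: 31.38
tool_pos: [0.5181, -0.3805, 0.2479]
eef_rot: [0.622, 0.783, -0.0, 0.003]
contact_force: [-0.4, -0.4, -0.6]
opening: 0.497
finger_force: 0.0
```

Run:
```python
from h import *
s=cam('wrist'); save(s,'w10.png')
go(562,106.5,150,-49.7)
print(comps(s,.01,.06,(.44,.58,-.41,-.28)))
W=cloud(s); m=(abs(W[...,0]-.509)<.1)&(abs(W[...,1]+.345)<.1)&(W[...,2]>.085)&(W[...,2]<.095)
print('rim',m.sum(),cv2.minEnclosingCircle((W[m][:,:2]*1000).astype(np.float32)))
```

```text
t 31.43 pos [517.1, -378.2, 245.9] ty yaw 13.2 open 44.2 ff 0.0 F [-0.7, 0.8, -1.1]
dp [461.8, 154.1, 95.4] | 496 tw [0.002, 0.001, 1.097]
[([475.7, -347.9], [131.0, 61.0], -84.4, [13.0, 38.0, 58.0], 1424), ([548.8, -346.5], [130.0, 57.0], 86.9, [13.0, 37.0, 58.0], 1668), ([510.4, -348.4], [90.0, 30.0], -76.2, [24.0, 30.0, 36.0], 1733)]
rim 2402 ((511.4493103027344, -344.408203125), 69.97991180419922)
```

View pics/w10.png

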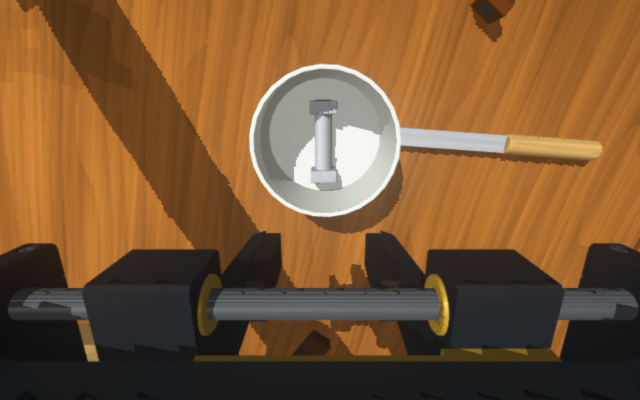

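Request:
step_arm([
  {"dp": [40, 13, 0], "twist": [0, 0, 0], "hand": 0},
  {"dp": [95, 32, 0], "twist": [0, 0, 0], "hand": 0},
  {"dp": [150, 50, 0], "twist": [0, 0, 0], "hand": 0},
  {"dp": [205, 68, 0], "twist": [0, 0, 0], "hand": 0},
  {"dp": [260, 87, 0], "twist": [0, 0, 0], "hand": 0},
])

```text
clock: 32.05
tool_pos: [0.5403, -0.1014, 0.2437]
eef_rot: [0.62, 0.785, -0.001, -0.002]
contact_force: [0.8, -0.3, -0.9]
opening: 0.498
finger_force: 0.0
```

Request:
step_arm([
  {"dp": [55, 18, 20], "twist": [0, 0, 0.18], "hand": 0},
  {"dp": [105, 35, 40], "twist": [0, 0, 0.36], "hand": 0},
  {"dp": [150, 50, 60], "twist": [0, 0, 0.54], "hand": 0},
  {"dp": [185, 60, 80], "twist": [0, 0, 0.72], "hand": 0},
  {"dp": [200, 67, 80], "twist": [0, 0, 0.9], "hand": 0},
])

```text
clock: 32.67
tool_pos: [0.5576, 0.1093, 0.1622]
eef_rot: [0.9, 0.436, -0.003, -0.002]
contact_force: [-0.6, -0.8, 0.1]
opening: 0.504
finger_force: 0.0
```

Request:
step_arm([
  {"dp": [0, 0, 0], "twist": [0, 0, 0.19], "hand": 0},
  {"dp": [0, 0, 0], "twist": [0, 0, 0.19], "hand": 0},
  {"dp": [0, 0, 0], "twist": [0, 0, 0.19], "hand": 0},
  {"dp": [0, 0, 0], "twist": [0, 0, 0.19], "hand": 0},
  {"dp": [0, 0, 0], "twist": [0, 0, 0.19], "hand": 0},
])

```text
clock: 33.3
tool_pos: [0.5613, 0.1054, 0.1653]
eef_rot: [0.937, 0.349, 0.0, -0.0]
contact_force: [0.6, 0.5, 0.2]
opening: 0.499
finger_force: 0.0
```

Run:
```python
from h import *
s=cam('wrist')
print(comps(s,.024,.08,(.48,.62,.02,.16)))
go(562,106.5,42,-49.7)
```

```text
[([561.6, 106.7], [36.0, 12.0], 40.6, [35.0, 50.0, 51.0], 692)]
t 33.35 pos [561.3, 105.5, 165.3] ty yaw -49.2 open 44.0 ff 0.0 F [0.5, -0.8, 0.1]
dp [1.2, -0.3, 123.3] | 123 tw [-0.0, -0.0, 0.01]
```

Request:
step_arm([
  {"dp": [1, 0, 40], "twist": [0, 0, 0.01], "hand": 0},
  {"dp": [1, 0, 80], "twist": [0, 0, 0.01], "hand": 0},
  {"dp": [1, 0, 110], "twist": [0, 0, 0.01], "hand": 0},
  {"dp": [1, 0, 123], "twist": [0, 0, 0.01], "hand": 0},
  {"dp": [1, 0, 123], "twist": [0, 0, 0.01], "hand": 0},
])

```text
clock: 33.98
tool_pos: [0.5619, 0.1063, 0.042]
eef_rot: [0.939, 0.344, -0.0, -0.0]
contact_force: [0.5, -0.7, 0.7]
opening: 0.499
finger_force: 0.0
```

Request:
step_arm([
  {"dp": [0, 0, 0], "twist": [0, 0, 0], "hand": -0.5},
  {"dp": [0, 0, 0], "twist": [0, 0, 0], "hand": -1},
  {"dp": [0, 0, 0], "twist": [0, 0, 0], "hand": -1},
  {"dp": [0, 0, 0], "twist": [0, 0, 0], "hand": -1},
  {"dp": [0, 0, 0], "twist": [0, 0, 0], "hand": -1},
], force=50)

```text
clock: 34.6
tool_pos: [0.5624, 0.1065, 0.0429]
eef_rot: [0.939, 0.344, 0.0, 0.0]
contact_force: [-0.7, -0.2, 5.6]
opening: 0.135
finger_force: 50.0
```

Request:
step_arm([
  {"dp": [0, 0, -20], "twist": [0, 0, 0], "hand": -1},
  {"dp": [0, 0, -60], "twist": [0, 0, 0], "hand": -1},
  {"dp": [0, 0, -110], "twist": [0, 0, 0], "hand": -1},
  {"dp": [0, 0, -150], "twist": [0, 0, 0], "hand": -1},
  {"dp": [0, 0, -160], "twist": [0, 0, 0], "hand": -1},
])

```text
clock: 35.22
tool_pos: [0.5633, 0.1066, 0.2055]
eef_rot: [0.939, 0.344, 0.003, 0.0]
contact_force: [0.0, -0.4, -3.3]
opening: 0.128
finger_force: 50.0
```

Request:
step_arm([
  {"dp": [-20, 22, 0], "twist": [0, 0, 0], "hand": -1},
  {"dp": [-50, 56, 0], "twist": [0, 0, 0], "hand": -1},
  {"dp": [-85, 96, 0], "twist": [0, 0, 0], "hand": -1},
  {"dp": [-120, 136, 0], "twist": [0, 0, 0], "hand": -1},
  {"dp": [-155, 175, 0], "twist": [0, 0, 0], "hand": -1},
])

```text
clock: 35.85
tool_pos: [0.5558, -0.1289, 0.2012]
eef_rot: [0.939, 0.344, -0.001, -0.001]
contact_force: [0.5, -0.1, -2.6]
opening: 0.133
finger_force: 50.0
```

Request:
step_arm([
  {"dp": [-35, 39, 0], "twist": [0, 0, 0], "hand": -1},
  {"dp": [-65, 73, 0], "twist": [0, 0, 0], "hand": -1},
  {"dp": [-95, 107, 0], "twist": [0, 0, 0], "hand": -1},
  {"dp": [-115, 129, 0], "twist": [0, 0, 0], "hand": -1},
  {"dp": [-121, 136, 0], "twist": [0, 0, 0], "hand": -1},
])

```text
clock: 36.48
tool_pos: [0.5508, -0.3115, 0.2009]
eef_rot: [0.94, 0.343, -0.001, -0.0]
contact_force: [0.6, 1.3, -1.9]
opening: 0.13
finger_force: 50.0
```

Request:
step_arm([
  {"dp": [0, 0, 0], "twist": [0, 0, 0], "hand": -1},
  {"dp": [0, 0, 0], "twist": [0, 0, 0], "hand": -1},
  {"dp": [0, 0, 0], "twist": [0, 0, 0], "hand": -1},
])

```text
clock: 36.85
tool_pos: [0.553, -0.3074, 0.2023]
eef_rot: [0.938, 0.345, 0.0, -0.0]
contact_force: [0.9, -0.2, -1.2]
opening: 0.132
finger_force: 50.0
```

Run:
```python
from h import *
go(552.5,-309.4,124,-49.5)
z0=r.get_state()['tool_pos'][2]
for c in('wrist','side'):
  s=cam(c); W=cloud(s)
  m=(abs(W[...,0]-.511)<.1)&(abs(W[...,1]+.344)<.1)&(W[...,2]>z0-.034)&(W[...,2]<z0-.02); Q=W[m]
  p=s['pixels'][m].astype(int); Q=Q[(p.max(1)-p.min(1)<30)&(p.max(1)>60)]
  if len(Q)>200:
    A=np.c_[Q[:,:2],np.ones(len(Q))]; k=np.linalg.lstsq(A,Q[:,2],rcond=None)[0]
    print(c,len(Q),k.round(3),cv2.minEnclosingCircle((Q[:,:2]*1000).astype(np.float32)), 'top rel TCP',np.median(Q[:,2])-z0)
```

```text
t 36.85 pos [553.0, -307.4, 202.3] ty yaw -49.6 open 11.6 ff 50.0 F [0.9, -0.2, -1.2]
dp [-1.7, 1.3, 78.3] | 78 tw [-0.001, -0.001, -0.002]
wrist 6892 [-0.001  0.     0.174] ((535.4454956054688, -321.73822021484375), 58.05685043334961) top rel TCP -0.02892766967272567
side 6205 [0.002 0.002 0.172] ((509.884765625, -344.38616943359375), 75.27364349365234) top rel TCP -0.029924839540495324
```

Request:
step_arm([
  {"dp": [-2, 1, 15], "twist": [0, 0, 0], "hand": -1},
  {"dp": [-2, 1, 35], "twist": [0, 0, 0], "hand": -1},
  {"dp": [-2, 1, 50], "twist": [0, 0, 0], "hand": -1},
  {"dp": [-2, 1, 60], "twist": [0, 0, 0], "hand": -1},
  {"dp": [-2, 1, 64], "twist": [0, 0, 0], "hand": -1},
])

```text
clock: 37.58
tool_pos: [0.5514, -0.3112, 0.1375]
eef_rot: [0.939, 0.344, -0.0, -0.0]
contact_force: [0.2, -0.2, -2.0]
opening: 0.132
finger_force: 50.0
```

Request:
step_arm([
  {"dp": [0, 0, 3], "twist": [0, 0, 0], "hand": -1},
  {"dp": [0, 0, 6], "twist": [0, 0, 0], "hand": -1},
  {"dp": [0, 0, 9], "twist": [0, 0, 0], "hand": -1},
  {"dp": [0, 0, 12], "twist": [0, 0, 0], "hand": -1},
  {"dp": [0, 0, 13], "twist": [0, 0, 0], "hand": -1},
])

```text
clock: 38.2
tool_pos: [0.5515, -0.3113, 0.1251]
eef_rot: [0.939, 0.344, -0.0, -0.0]
contact_force: [-0.1, 0.7, -1.9]
opening: 0.127
finger_force: 50.0
```

Run:
```python
from h import *
go(552.5,-309.4,124,-49.5)
s=cam('side'); print(comps(s,.085,.1,(.4,.62,-.45,-.25)))
```

```text
t 38.2 pos [551.5, -311.3, 125.1] ty yaw -49.7 open 11.2 ff 50.0 F [-0.1, 0.7, -1.9]
dp [2.0, -0.8, 1.1] | 2 tw [-0.0, 0.0, -0.004]
[([505.9, -350.9], [149.0, 140.0], -44.6, [93.0, 95.0, 97.0], 5480)]
```

Request:
step_arm([
  {"dp": [2, -1, 0], "twist": [0, 0, 0], "hand": -1},
  {"dp": [2, -1, 0.5], "twist": [0, 0, 0], "hand": -1},
  {"dp": [2, -1, 1], "twist": [0, 0, 0], "hand": -1},
  {"dp": [2, -1, 1.5], "twist": [0, 0, 0], "hand": -1},
  {"dp": [2, -1, 1.5], "twist": [0, 0, 0], "hand": -1},
])

```text
clock: 38.88
tool_pos: [0.5529, -0.3089, 0.1249]
eef_rot: [0.939, 0.344, 0.0, 0.0]
contact_force: [-1.1, 1.7, 7.1]
opening: 0.129
finger_force: 50.0
```

Request:
step_arm([
  {"dp": [0, 0, 0], "twist": [0, 0, 0], "hand": -0.4},
  {"dp": [0, 0, 0], "twist": [0, 0, 0], "hand": 0},
  {"dp": [0, 0, 0], "twist": [0, 0, 0], "hand": 0},
  {"dp": [0, 0, -20], "twist": [0, 0, 0], "hand": 0},
  {"dp": [0, 0, -60], "twist": [0, 0, 0], "hand": 0},
])

```text
clock: 39.5
tool_pos: [0.5513, -0.3088, 0.1827]
eef_rot: [0.939, 0.344, -0.001, -0.001]
contact_force: [-0.5, 0.2, -0.4]
opening: 0.499
finger_force: 0.0
```

Request:
step_arm([
  {"dp": [0, 0, -50], "twist": [0, 0, 0], "hand": 0},
  {"dp": [0, 0, -90], "twist": [0, 0, 0], "hand": 0},
  {"dp": [30, -40, -110], "twist": [0, 0, 0], "hand": 0},
  {"dp": [60, -80, -110], "twist": [0, 0, 0], "hand": 0},
  {"dp": [90, -120, -110], "twist": [0, 0, 0], "hand": 0},
])

```text
clock: 40.12
tool_pos: [0.5435, -0.1582, 0.2942]
eef_rot: [0.939, 0.344, 0.0, 0.0]
contact_force: [1.1, 0.4, -0.4]
opening: 0.502
finger_force: 0.0
```

Request:
step_arm([
  {"dp": [0, 0, 0], "twist": [0, 0, 0], "hand": 0},
  {"dp": [0, 0, 0], "twist": [0, 0, 0], "hand": 0},
  {"dp": [0, 0, 0], "twist": [0, 0, 0], "hand": 0},
  {"dp": [0, 0, 0], "twist": [0, 0, 0], "hand": 0},
])

```text
clock: 40.62
tool_pos: [0.5435, -0.1609, 0.2936]
eef_rot: [0.939, 0.343, -0.0, 0.0]
contact_force: [0.2, -0.1, -0.8]
opening: 0.501
finger_force: 0.0
```

Run:
```python
from h import *
for c in('side','scene'):
  s=cam(c); save(s,c+'11.png'); W=cloud(s)
  print(c,comps(s,.085,.102,(.4,.62,-.45,-.25)),comps(s,.104,.15,(.4,.62,-.45,-.25)))
  m=(abs(W[...,0]-.511)<.08)&(abs(W[...,1]+.344)<.08)&(W[...,2]>.085)&(W[...,2]<.102); Q=W[m]
  print(np.linalg.lstsq(np.c_[Q[:,:2],np.ones(len(Q))],Q[:,2],rcond=None)[0].round(3))
  m=(W[...,0]>.43)&(W[...,0]<.59)&(W[...,1]>.24)&(W[...,1]<.34)
  print('pan',np.histogram(W[m][:,2],np.arange(.056,.11,.003))[0].tolist())
  print(comps(s,.006,.045,(.35,.75,-.2,.2)))
a=cv2.imread('pics/side11.png');b=cv2.imread('pics/scene11.png')
cv2.imwrite('pics/f.png',np.vstack([cv2.resize(a,(480,300)),cv2.resize(b,(480,300))]))
```

```text
side [([509.9, -346.0], [149.0, 148.0], -42.8, [93.0, 95.0, 97.0], 5642)] [([551.4, -310.9], [36.0, 12.0], 39.8, [107.0, 130.0, 132.0], 216)]
[-0.     0.001  0.096]
pan [0, 0, 32, 117, 13, 10, 21, 23, 42, 59, 83, 146, 81, 89, 2, 0, 0]
[([645.2, -181.7], [25.0, 4.0], -27.9, [7.0, 18.0, 25.0], 44)]
scene [([510.7, -342.1], [151.0, 148.0], -71.0, [92.0, 97.0, 100.0], 753)] [([550.6, -307.3], [43.0, 12.0], 42.1, [107.0, 127.0, 135.0], 53)]
[-0.006 -0.011  0.096]
pan [0, 0, 11, 131, 98, 38, 37, 60, 94, 114, 159, 261, 255, 201, 138, 16, 0]
[]
```

View pics/f.png

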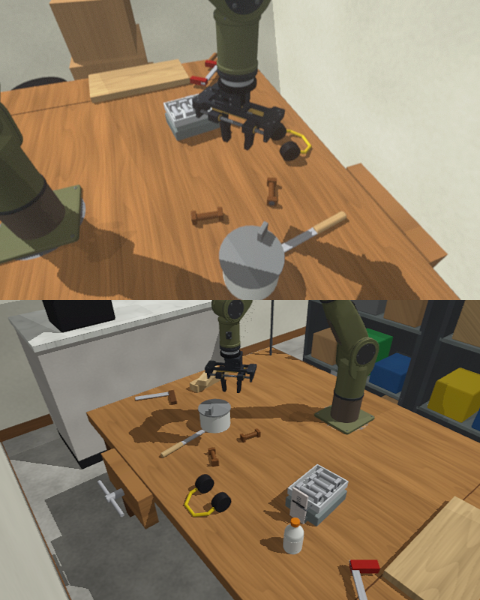

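The lid is seated flat and centred, four bolts are in the pan with its floor at about 67 mm, and no grey bolts are left on the bench.

```bash
python3 -c "
from plant import r
print(r.finish_job())"
```

```text
the job is handed in; nothing more can be done
None
```

Job handed in at about 41 s: the pan holds four bolts and measures about 33 mm sunk (target band 28.5–35.5 mm), the one leftover bolt is in the tub, the lid is seated level and centred, and I did not touch the ear defenders, glue bottle or chisel.

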